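Set the nut feeder's gate with the red gap gauge

ROBOT

A 6-joint arm with a two-finger parallel gripper is mounted at the origin on the work surface. World frame = base frame: x ahead of the robot, y to its left, z up, the work surface at z = 0. Lengths are in m, angles in rad, forces in N, time in s.
With the tool pointing down it reaches from about 0.375 to 0.9 m from the base axis. Payload 3.1 kg.
Tool frame: the origin (TCP) lies at the very end of the fingers, on their centre line; the grasp point (between the pads) lies 19 mm behind it; y points along the fingers, x is the direction in which the jaws open and shut, and the axes are right-handed (so a half turn about y gives the same grasp; the last joint's range is limited). The gripper opens to 85 mm and grips with 20 to 120 N. Pads are 22 mm wide; open, the fingers measure 114 mm over their backs; the gripper's body (76 mm by 85 mm) begins 54 mm behind the grasp point. The pads swing forward as they close: fully open they stand 13 mm farther back than shut.
Start: joints at [1.127, 0.527, 1.433, -0, 1.181, -0.178], TCP at [0.164, 0.603, 0.231] pointing down, gripper open.
Joint ranges: [-3.08, 3.08], [-0.75, 2.2], [0.22, 2.44], [-1.43, 4.57], [0, 2.65], [-2.85, 2.85]. Speed limits (rad/s): [2.79, 2.79, 3.14, 3.14, 3.14, 3.14].

INTERFACE

Orientations are given as [roll, pitch, yaw] about the fixed x, y, z axes, in that order (R = Rz(yaw) Ry(pitch) Rx(roll)).
In Python, from plant import env gives the robot as it stands.
- The arm moves only by the tool play_rows, never from a script. Its arguments are lists of equal length, an entry for each row: "hand": the closure, from 0 (fully open) to 1 (shut); "delta_pos": the shift along the tool's x, y, z in units of 25 mm (1.0 is 25 mm), a list of three; "rot": the turn, a rotation vector about the tool's x, y, z in units of 8 degrees (1.0 is 8 degrees), a list of three. In form: {"hand": [hand, ...], "delta_pos": [[x, y, z], ...], "rot": [[rx, ry, rz], ...]}. A call has 1 to 12 rows; each row is the pose to reach, as a shift and turn from the pose commanded when the call began, along the tool's axes at that moment; what a row does not reach only later rows make up. A row lasts 1/8 s, in which the tool goes at most 62.5 mm and 10.7 degrees, less where a joint would pass 70% of its speed; a pose out of reach is approached as far as the arm can. A call with a gripper value outside its range is refused whole. The fingers move at their own pace and stop on an object; the grip force is fixed at half the most. Time passes only in rows, so rows that repeat a pose let the fingers close. It gives the time, the measured TCP pose, the force and the opening at its end, in the units of the state.
- env.state(): the state, without advancing time (a new reading comes with each control period).
- env.get_image(name): name is "scene" or "side" or "wrist"; returns (picture, depth): 480x640x3 uint8, red, green, blue; 480x640 float32, m along the optical axis (not along the pixel's ray), 0 where there is no reading.
- env.get_calibration(name): a dict with "intrinsics" (3x3 intrinsics, pixels), "R" (3x3) and "t" (3): a world point X has camera coordinates R X + t. Camera axes: x right, y down, z forward; pixel columns grow to the right and rows downward; lengths in m; the calibration is good to about 2 mm. A picture is of the moment at which its call begins: read the wrist's pose just before it. get_calibration takes no time and is no camera call; for the wrist camera it gives the pose at the moment of the call.
- env.sign_off(): hands the job in, once; it reports no verdict.
Trained networks look in the newest picture that a camera, given by its name, has taken for a name from the list of things; names that differ only in an ending like _2 or _b are one class to them, and where a whole thing is asked for, a point or a joint stands for the part that bears it (a point fixed in the world has none). Each returns a list of dicts, best first, with "confidence" (0 to 1); they miss things now and then, are a little off and sometimes report something else, mostly with a low value. They report only what shows in the picture. A call takes as long as a camera call. They do not tell look-alikes from the thing itself.
- env.boxes_of(camera, label): "box" ([centre column, centre row, width, height] in pixels, round what is visible of it).
- env.regions_of(camera, label): "region" (480x640 bool, what is visible of it) and "box" ([centre column, centre row, width, height] in pixels, round what is visible of it).
- env.mark_of(camera, label): "at" ([column, row] in pixels: a listed point, or the origin of a listed thing).
The state is a dict: "time_s": time; "joint_pos": joint angles; "dq": joint speeds; "tau": joint torques, N m; "tool_pos": TCP position; "orientation": TCP orientation; "force": force on the tool from outside, world axes, zero at the start; "moment": the same for the moment, N m; "opening": finger opening in m.
Only numpy, scipy, OpenCV 4.12 (cv2) and the standard library are available. Lean on these libraries where they do the work, as an engineer would, in place of code of your own. Each camera call takes 0.05 s, during which the arm holds its last target.

TASK

Set the feeder's gate for almonds: draw the red gauge out from under the jar riser, lay its blade flat on the trough floor well under the gate, wind the gate down with its knob until it just nips the blade, and feel that the blade drags but still slides as you pull it out by hand, never jamming it hard. Leave the gate at that setting, lay the red gauge flat in the steel wash-up tray and let go, and leave the other gauges and the things on the counter where they are.

Things in the scene. Friction and masses are not known exactly. Their poses are not given: they have to be found in the camera images.
- gauge_red: red gap gauge lying flat: steel plate 160 x 32 mm, 8 mm thick, with a red block handle on one end. Origin: underside, below the handle's middle; the plate spans local x -125 mm (blade tip) to +35 mm. 0.31 to 0.44 kg, centre of mass near x = -34 mm. At first its handle is hidden under the riser and only about 80 mm of blade sticks out in front: it must be taken by the blade first.
- gauge_red_tip (a point): middle of the tip end of the red gauge's blade, 4 mm above its underside. A 20 mm wide red band round the blade, centred 22 mm behind the tip, tells the red gauge from the blue and yellow ones; the three lie side by side about 83 mm apart, in any order, all tips out
- gauge_red_handle (a point): middle of the red handle, 23 mm above the gauge's underside: a block 60 mm long (local x -30 to +30), 24 mm wide, spanning 8 to 38 mm above the underside, standing on the 32 mm wide plate
- feeder: bench vibratory nut feeder, fixed. Origin on the counter straight below the gate's middle; local -x points out of the outlet, +x upstream. Steel trough: floor 75 mm above the counter, 140 mm wide inside, side walls 27 mm high, open on top and at the outlet, from the lip at x = -165 mm to the gate and beyond. Control box 120 x 100 x 85 mm centred at x = +170, y = +215 mm
- trough_lip (a point): middle of the trough floor's edge at the open outlet, at floor level, 165 mm from the gate; the blade goes in from here, along the feeder's +x
- gate_edge (a point): middle of the gate's lower edge; its height over the trough floor is the gap. The gate is a steel plate 134 mm wide, 5 mm thick across the trough, in uprights at y = +-88 mm (24 mm along x, 186 mm tall) joined by a yoke bar on top (28 mm along x, top 185 mm above the counter)
- carriage (a joint): downward travel in m of the screw carriage that carries the gate: the gap set over the trough floor (nothing under the gate) = 16 mm minus this value; 10 to 13 mm at the start. The screw holds it where it is left
- gate (a joint): how far the gate is lifted on its springs above its stops on the carriage, in m; 0 when nothing pushes it up. The gate weighs 2 N and floats on two springs: a blade under it first feels 2 N, then 8 N more for each mm that the carriage is wound below the blade's top
- gate_knob (a joint): angle of the gate's knob in rad, growing clockwise seen from above; each rad clockwise lowers the carriage and gate, and the knob itself, by 2.55 mm. Turning takes about 0.04 Nm, and up to 0.03 Nm more as the gate nips the blade: the nip is felt far better by pulling the blade
- knob_grip (a point): centre of the grip bar of the black wing knob above the yoke, 214 to 217 mm above the counter at the start: bar 46 mm long (this point's x), 12 mm thick, 24 mm high, on a hub 30 mm across whose top is 12 mm lower. Site z is up, on the screw's axis
- hopper_front (a point): middle of the upper rim of the hopper's front wall, 303 mm above the counter, 85 mm upstream of the gate; the wall is upright down to 190 mm, 210 mm wide; below it a sloping plate comes forward to 35 mm from the gate at 115 mm height
- riser: low wooden jar riser, fixed: shelf 140 (x) x 320 mm (y), underside 50 mm, top 65 mm above the counter, end panels 14 mm thick at y = +-153 mm, closed at the back, open in front (local -x, front edge at x = -70 mm). Jars of radius 43 mm, 150 mm tall, stand on it at x = +22, y = -105, 0, 105 mm. Origin on the counter below its centre
- tray: shallow steel wash-up tray, fixed: 160 (x) x 260 mm (y) outside, walls 4 mm thick and 22 mm high, inner floor 4 mm above the counter. Origin on the counter below its centre. A scoop lies along its +x side; the -x side is free
- gauge_blue: another gap gauge, same shape as the red one but 6 mm thick and blue; not the one to use, leave it where it is
- gauge_yellow: another gap gauge, same shape as the red one but 10 mm thick and yellow; not the one to use, leave it where it is
- scoop: small aluminium scoop lying in the wash-up tray along the tray's y: pan 46 x 72 mm, sides 20 mm high, wooden handle 14 mm thick and 85 mm long towards +y; origin under the middle of the pan; 90 g; leave it there
- spice_jar: jar of almonds with a red lid standing on the counter between the riser and the feeder, 66 mm across, 120 mm tall; origin under its centre; leave it
- weight_big: brass weight, 48 mm across, 51 mm tall, origin under its centre; leave it
- weight_small: brass weight, 36 mm across, 38 mm tall, origin under its centre; leave it
- bowl: empty steel bowl, 120 mm across, 45 mm high, origin under its centre; leave it
- price_stand: upright price card on a red foot, 70 mm wide, 3 mm thick (foot 30 x 50 mm), 80 mm tall, origin under its centre; leave it
Mind the look-alikes: they are no part of the job. Leave any green or turquoise look-alike of the gauge_red alone.

How it is judged:
On the way, in this order (a step that is already met when the one before it is completed fails the run):
1. the red gauge lies flat on the trough floor with its blade at least 12 mm past the gate, let go (x of gauge_red_tip in the frame of feeder between 0.012 and 0.1 m and y of gauge_red_tip in the frame of feeder between -0.055 and 0.055 m and z of gauge_red_tip in the frame of feeder between 0.074 and 0.084 m and angle between gauge_red's own z axis and vertical below 0.06 rad and contact force between the fingers and gauge_red below 0.1 N), for 0.2 s.
2. the gate is wound down onto the blade and bears on it, blade still under it (x of gauge_red_tip in the frame of feeder between 0.008 and 0.1 m and contact force between gate and gauge_red above 1 N and contact force between the fingers and gate_knob above 0.5 N), for 0.1 s.
3. the blade is drawn by hand with the gate dragging on it (contact force between gate and gauge_red above 1 N and contact force between the fingers and gauge_red above 0.5 N and linear speed of gauge_red above 0.006 m/s and x of gauge_red_tip in the frame of feeder above 0 m and contact force between the fingers and gate_knob below 0.1 N), for 0.05 s.
At the end, for the whole second after the job is handed in: the gate's gap over the trough floor is 6.8 to 8.6 mm; the red gauge lies flat (within 0.08 rad) at rest on the floor of the wash-up tray, both ends inside its walls, let go (z of gate_edge in the frame of feeder between 0.0818 and 0.0836 m and x of gauge_red in the frame of tray between -0.076 and 0.076 m and y of gauge_red in the frame of tray between -0.126 and 0.126 m and x of gauge_red_tip in the frame of tray between -0.076 and 0.076 m and y of gauge_red_tip in the frame of tray between -0.126 and 0.126 m and z of gauge_red in the frame of tray below 0.009 m and angle between gauge_red's own z axis and vertical below 0.08 rad and linear speed of gauge_red below 0.01 m/s); the robot touches nothing.
It fails at once if the gate is jammed on the gauge with more than 25 N (contact force between gate and gauge_red above 25 N).
It fails at once if the blue or yellow gauge is shifted more than 20 mm (distance of any of gauge_blue, gauge_yellow from where it was at the start of the episode above 0.02 m).
It fails at once if the scoop in the tray is shifted more than 20 mm (distance of scoop from where it was at the start of the episode above 0.02 m).
It fails at once if a jar, weight, bowl or price stand is shifted more than 20 mm (distance of any of spice_jar, weight_big, weight_small, bowl, price_stand from where it was at the start of the episode above 0.02 m).
It also fails if it takes over 72 s, if anything falls off the work surface, if the arm or the gripper's body presses on something with over 40 N, if the wrist force passes 120 N, or if a joint passes its speed limit or range.

## Working session

There is one attempt and no reset: what is moved stays moved. The work goes in short steps, Python scripts to look and compute and a tool call to move; the robot and the scene stay as the last step left them, time stands still between calls to the robot, and variables do not carry over. Pictures are saved under pics/ and viewed, and the job is handed in when it is done.

Besides the shell and the picture viewer there is one more tool, called after "Call:" by a JSON object that holds its "op" and its "data". play_rows: Moves the arm, as the interface text tells. Its arguments: {"type":"object","properties":{"hand":{"type":"array","items":{"type":"number"}},"delta_pos":{"type":"array","items":{"type":"array","items":{"type":"number"}}},"rot":{"type":"array","items":{"type":"array","items":{"type":"number"}}}},"required":["hand","delta_pos","rot"]}

```bash
ls; mkdir -p pics
python3 - <<'E'
from plant import env
import cv2,numpy as np
print(env.state())
for c in ["scene","side","wrist"]:
    im,d=env.get_image(c); cv2.imwrite(f"pics/a_{c}.png",im[:,:,::-1]); np.save(f"a_{c}.npy",d)
    k=env.get_calibration(c); print(c,k)
E
```

```text
pics
{'time_s': 0.0, 'joint_pos': array([ 1.12748608e+00,  5.28454474e-01,  1.43391330e+00, -9.62273073e-06,
        1.18140766e+00, -1.78511643e-01]), 'dq': array([-6.17154986e-04,  2.67998458e-05,  8.92671670e-05, -6.41467701e-04,
        5.01087970e-04, -4.26779829e-04]), 'tau': array([ 4.56615471e-04, -4.42347908e+01, -1.78026634e+01, -3.07760729e-04,
        8.46308016e-03, -1.09176872e-05]), 'tool_pos': array([0.16323727, 0.60255598, 0.23033731]), 'orientation': array([-1.57041749,  0.00214967,  1.30600179]), 'force': array([ 0.0258064 ,  0.21836353, -0.48713519]), 'moment': array([0.04208715, 0.012673  , 0.01992574]), 'opening': 0.08564207666739343}
scene {'intrinsics': array([[459.69240446,   0.        , 322.88691895],
       [  0.        , 459.69240446, 242.52492218],
       [  0.        ,   0.        ,   1.        ]]), 'R': array([[ 0.81876646,  0.57410295,  0.00522389],
       [ 0.35620386, -0.50082811, -0.78885361],
       [-0.45026691,  0.64774765, -0.61455894]]), 't': array([-0.53558705, -0.01788091,  1.32573777])}
side {'intrinsics': array([[473.72234156,   0.        , 321.71018947],
       [  0.        , 473.72234156, 239.44790229],
       [  0.        ,   0.        ,   1.        ]]), 'R': array([[-0.96566836, -0.259443  ,  0.01318877],
       [-0.18369941,  0.64608438, -0.74083028],
       [ 0.18368217, -0.71781913, -0.67156277]]), 't': array([0.59412539, 0.18553682, 1.1774927 ])}
wrist {'intrinsics': array([[353.90206665,   0.        , 314.27887616],
       [  0.        , 353.90206665, 240.11067242],
       [  0.        ,   0.        ,   1.        ]]), 'R': array([[ 0.26187047,  0.9651003 , -0.00229494],
       [ 0.91849744, -0.24849381,  0.30759271],
       [ 0.29628754, -0.08265734, -0.95151535]]), 't': array([-0.62310284, -0.03960226,  0.38147409])}
```

View pics/a_scene.png

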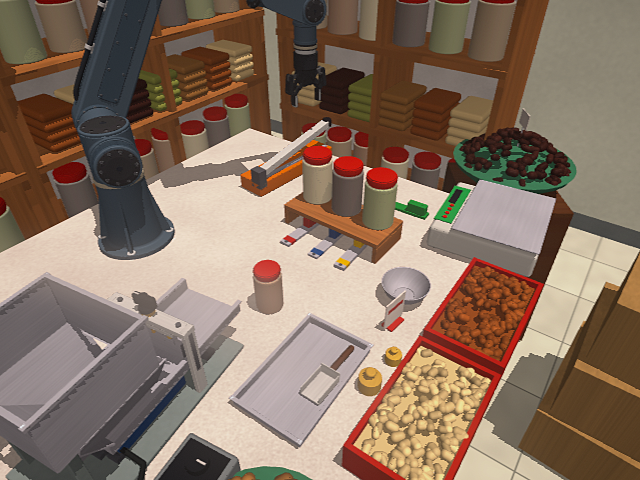

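View pics/a_side.png

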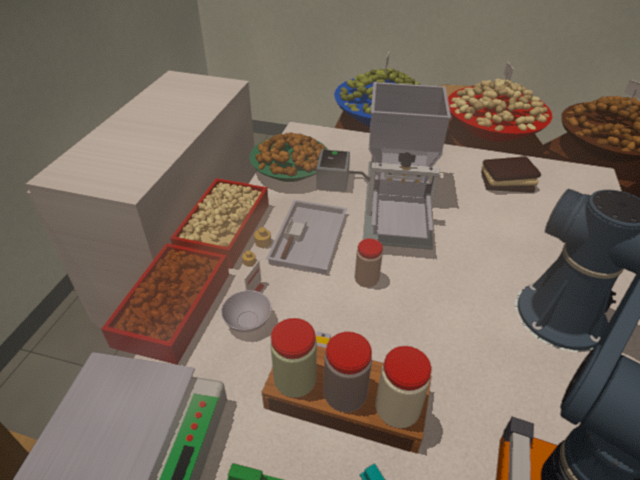

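View pics/a_wrist.png

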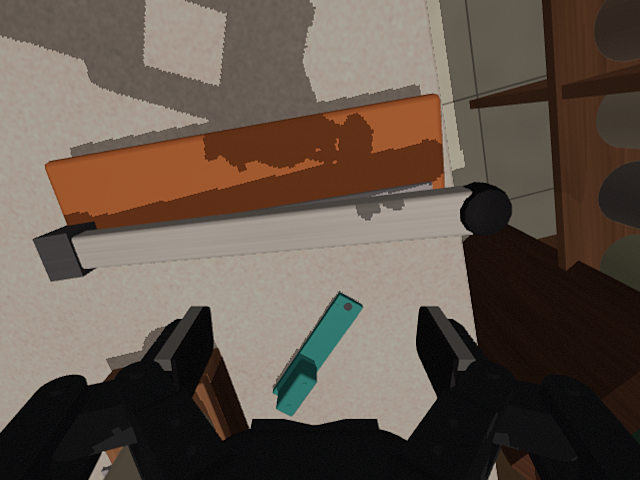

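```bash
cat > h.py <<'E'
import numpy as np,cv2
from plant import env
def dep(cam,uv,d,K=None):
    k=K or env.get_calibration(cam); I=k["intrinsics"]
    uv=np.atleast_2d(uv).astype(float); d=np.atleast_1d(d)
    c=np.stack([(uv[:,0]-I[0,2])/I[0,0]*d,(uv[:,1]-I[1,2])/I[1,1]*d,d],1)
    return (c-k["t"])@k["R"]
def atz(cam,uv,z,K=None):
    k=K or env.get_calibration(cam); I=k["intrinsics"]
    uv=np.atleast_2d(uv).astype(float)
    r=np.stack([(uv[:,0]-I[0,2])/I[0,0],(uv[:,1]-I[1,2])/I[1,1],np.ones(len(uv))],1)@k["R"]
    o=-k["R"].T@k["t"]
    return o+r*((z-o[2])/r[:,2])[:,None]
def pts(cam,d,K=None):
    v,u=np.mgrid[0:480,0:640]
    P=dep(cam,np.stack([u.ravel(),v.ravel()],1),d.ravel(),K).reshape(480,640,3)
    P[d==0]=np.nan
    return P
def proj(cam,X,K=None):
    k=K or env.get_calibration(cam); c=np.atleast_2d(X)@k["R"].T+k["t"]; q=c@k["intrinsics"].T
    return q[:,:2]/q[:,2:]
E
python3 - <<'E'
from h import *
for lab in ["gauge_red_tip","gauge_red","gauge_blue","gauge_yellow","trough_lip","gate_edge","knob_grip","hopper_front","riser","tray","scoop","spice_jar","feeder","weight_big","price_stand","bowl"]:
    zz={"gauge_red_tip":.004,"trough_lip":.075,"gate_edge":.08,"knob_grip":.2155,"hopper_front":.303}.get(lab,0)
    for c in ["scene","side"]:
        r=env.mark_of(c,lab)
        print(lab,c,[(round(x["confidence"],2),np.round(x["at"],1),np.round(atz(c,x["at"],zz)[0],4)) for x in r[:3]])
im=cv2.imread("pics/a_scene.png")
cv2.imwrite("pics/b1.png",cv2.resize(im[200:300,260:420],None,fx=5,fy=5,interpolation=cv2.INTER_CUBIC))
im=cv2.imread("pics/a_scene.png")
cv2.imwrite("pics/b2.png",cv2.resize(im[270:430,80:250],None,fx=4,fy=3.7,interpolation=cv2.INTER_CUBIC))
im=cv2.imread("pics/a_side.png")
cv2.imwrite("pics/b3.png",cv2.resize(im[80:260,340:460],None,fx=3.3,fy=3.3,interpolation=cv2.INTER_CUBIC))
E
```

```text
gauge_red_tip scene [(0.78, array([282. , 239.7]), array([0.3536, 0.2256, 0.004 ]))]
gauge_red_tip side [(0.34, array([251.4, 263.1]), array([0.8015, 0.045 , 0.004 ]))]
gauge_red scene [(0.7, array([417.4, 214. ]), array([0.6091, 0.5739, 0.    ]))]
gauge_red side []
gauge_blue scene [(0.89, array([335.7, 230.9]), array([0.4519, 0.354 , 0.    ])), (0.38, array([ 91.4, 293.9]), array([ 0.1047, -0.2155,  0.    ]))]
gauge_blue side []
gauge_yellow scene [(0.78, array([359.6, 243.8]), array([ 0.5414,  0.3421, -0.    ])), (0.7, array([341.5, 228. ]), array([0.4579, 0.376 , 0.    ])), (0.55, array([169. , 374.8]), array([ 0.4494, -0.2635,  0.    ]))]
gauge_yellow side []
trough_lip scene [(0.97, array([208.9, 296.8]), array([ 0.4138, -0.1017,  0.075 ]))]
trough_lip side [(0.63, array([396.9, 234.9]), array([ 0.4326, -0.0971,  0.075 ]))]
gate_edge scene [(0.78, array([159.1, 348.4]), array([ 0.4436, -0.263 ,  0.08  ]))]
gate_edge side [(0.86, array([399.3, 191.8]), array([ 0.4537, -0.2864,  0.08  ]))]
knob_grip scene [(0.78, array([146.6, 298.3]), array([ 0.4467, -0.2574,  0.2155])), (0.52, 
[... 1356 characters left out ...]
 241.8]), array([ 0.7953, -0.0506,  0.    ])), (0.32, array([398.4, 214.5]), array([ 0.4456, -0.2795,  0.    ])), (0.27, array([401.1, 194.7]), array([ 0.4517, -0.3832,  0.    ]))]
price_stand scene [(0.69, array([143.2, 299.3]), array([ 0.2246, -0.1535,  0.    ])), (0.57, array([389.4, 323. ]), array([0.7539, 0.127 , 0.    ])), (0.26, array([318.4, 385.8]), array([ 0.7176, -0.1064,  0.    ]))]
price_stand side [(0.91, array([253.4, 290. ]), array([ 0.7625,  0.1316, -0.    ]))]
bowl scene [(0.89, array([403.2, 294.3]), array([0.7363, 0.2308, 0.    ]))]
bowl side [(0.95, array([245.2, 320.5]), array([0.7459, 0.2294, 0.    ])), (0.68, array([365.9, 274.1]), array([ 0.4934, -0.0031,  0.    ]))]
```

View pics/b1.png

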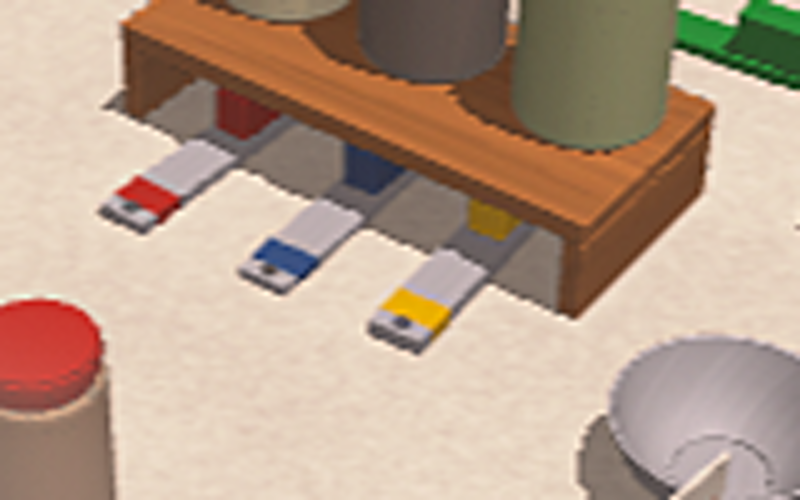

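View pics/b2.png

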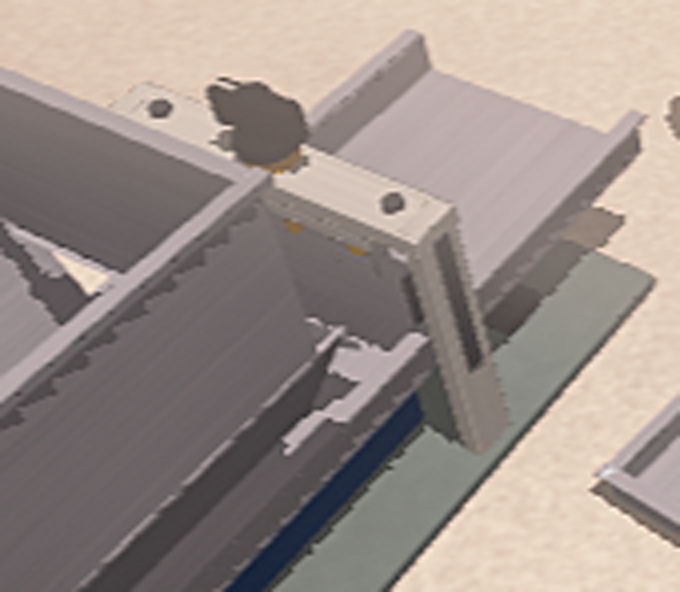

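View pics/b3.png

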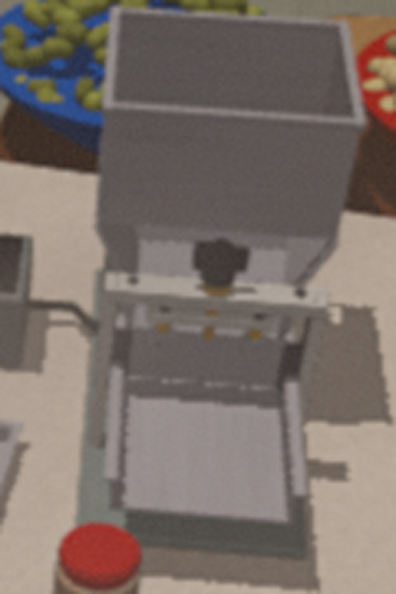

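Run:
```python
from h import *
from scipy.spatial.transform import Rotation as Ro
s=env.state(); R=Ro.from_euler('xyz',s["orientation"]).as_matrix()
k=env.get_calibration("wrist"); o=-k["R"].T@k["t"]
print("cam in tool",R.T@(o-s["tool_pos"])); print("cam axes rows in tool",k["R"]@R)
print(R)
d=np.load("a_scene.npy");P=pts("scene",d)
im=cv2.imread("pics/a_scene.png")
# crop zones
for n,b in {"yoke":(110,170,285,330)}.items(): pass
ds=np.load("a_side.npy");Q=pts("side",ds)
def m(P,lo,hi,reg):
    M=(P[...,2]>lo)&(P[...,2]<hi)&(P[...,0]>reg[0])&(P[...,0]<reg[1])&(P[...,1]>reg[2])&(P[...,1]<reg[3]);return P[M]
# yoke top, riser top, tray rims
for nm,lo,hi,reg in [("yoke",.180,.190,(.3,.6,-.36,-.15)),("risertop",.06,.07,(.2,.7,.2,.6)),("floor",.07,.08,(.3,.55,-.25,-.05)),("tray",.001,.03,(.5,.85,-.3,.12)),("rim",.298,.308,(.3,.6,-.6,-.2))]:
    for c,PP in (("scene",P),("side",Q)):
        A=m(PP,lo,hi,reg)
        if len(A)<10: print(nm,c,len(A)); continue
        r=cv2.minAreaRect(A[:,:2].astype(np.float32)); print(nm,c,len(A),r,np.median(A[:,2]))
```

```text
cam in tool [-0.00072011 -0.14315853  0.07945902]
cam axes rows in tool [[ 9.99999801e-01  6.11248864e-04 -1.58837095e-04]
 [ 3.70914409e-05 -3.07912819e-01 -9.51414576e-01]
 [-6.30459057e-04  9.51414380e-01 -3.07912780e-01]]
[[ 2.61719699e-01 -4.31235210e-05 -9.65143926e-01]
 [ 9.65143926e-01 -1.83401856e-05  2.61719700e-01]
 [-2.89871937e-05 -9.99999999e-01  3.68204165e-05]]
yoke scene 1031 ((0.45961907505989075, -0.31060028076171875), (0.19895890355110168, 0.12471654266119003), 8.66452407836914) 0.1845744423095888
yoke side 607 ((0.4530611038208008, -0.29583433270454407), (0.20700304210186005, 0.11187209188938141), 6.688385486602783) 0.1847497965535871
risertop scene 1871 ((0.5019664764404297, 0.35359638929367065), (0.40452244877815247, 0.14502200484275818), 3.2350921630859375) 0.0646388493720892
risertop side 2918 ((0.5129084587097168, 0.40590864419937134), (0.4662496745586395, 0.225539430975914), 22.753862380981445) 0.06518511570795663
floor scene 1875 ((0.4443993866443634, -0.17865073680877686), (0.16722284257411957, 0.16595758497714996), 8.825275421142578) 0.07458209695907707
floor side 1791 ((0.44601961970329285, -0.17806890606880188), (0.16241198778152466, 0.1752159595489502), 10.257898330688477) 0.07500638103177738
tray scene 13639 ((0.67458575963974, -0.08971241116523743), (0.3500264286994934, 0.41971755027770996), 0.17608606815338135) 0.0046909868838266875
tray side 7043 ((0.6749280691146851, -0.08977623283863068), (0.3491821587085724, 0.4197605550289154), 0.06684915721416473) 0.004552925572127064
rim scene 2347 ((0.47224101424217224, -0.4409742057323456), (0.22300827503204346, 0.201926127076149), 8.07670783996582) 0.30203764932515803
rim side 593 ((0.47352880239486694, -0.4395333230495453), (0.21865908801555634, 0.2102438360452652), 8.460840225219727) 0.30220504557609473
```

Call:
{"op": "play_rows", "data": {"hand": [0,0,0,0,0,0,0,0,0,0], "delta_pos": [[-0.5,-2,-0.5],[-2,-4,-1.7],[-4,-4,-3.5],[-6,-4,-5.2],[-8,-4,-7],[-10,-4,-8.8],[-12,-4,-10.5],[-13.5,-4,-11.8],[-13.5,-4,-11.8],[-13.5,-4,-11.8]], "rot": [[0,1,0],[0,2,0],[0,3.2,0],[0,4.4,0],[0,5.6,0],[0,6.8,0],[0,7.8,0],[0,8.3,0],[0,8.3,0],[0,8.3,0]]}}

```text
time_s: 3.0
tool_pos: [0.3601, 0.2, 0.3314]
orientation: [-1.57, -0.0, 0.145]
force: [-0.3, 0.1, 0.0]
opening: 0.0856
```

Run:
```python
from h import *
s=env.state(); print(s["time_s"],s["tool_pos"],s["orientation"],s["joint_pos"])
k=env.get_calibration("wrist")
im,d=env.get_image("wrist"); cv2.imwrite("pics/c_wrist.png",im[:,:,::-1]); np.savez("c.npz",im=im,d=d,R=k["R"],t=k["t"],I=k["intrinsics"])
im,d=env.get_image("scene"); cv2.imwrite("pics/c_scene.png",im[:,:,::-1])
for l in ["gauge_red_tip","trough_lip"]:
    for r in env.mark_of("wrist",l): print(l,r["confidence"],r["at"],atz("wrist",r["at"],.004 if 'tip' in l else .075,k))
```

```text
3.0 [0.36012554 0.19999388 0.33141938] [-1.57011042e+00 -6.39539631e-05  1.45172382e-01] [2.33596417e-01 1.02739432e-01 1.78644033e+00 7.13464103e-04
 1.25228869e+00 8.82006345e-02]
gauge_red_tip 0.91 [321.4, 177.9] [[0.36651818 0.2135374  0.004     ]]
trough_lip 0.61 [330.6, 415.1] [[ 0.42685284 -0.10458735  0.075     ]]
```

View pics/c_wrist.png

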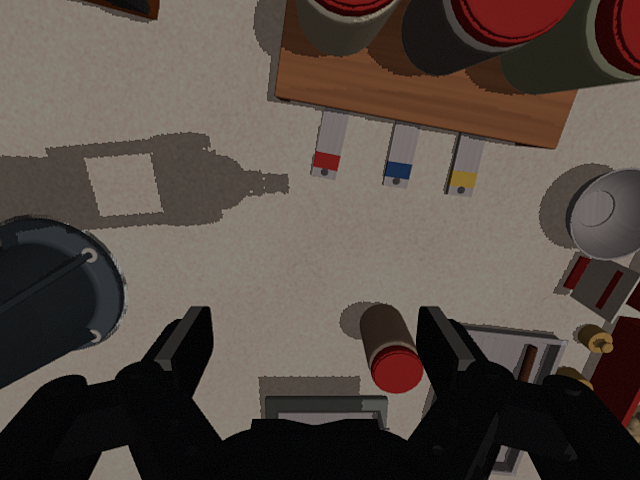

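Run:
```python
from h import *
z=np.load("c.npz"); im=z["im"];K=dict(R=z["R"],t=z["t"],intrinsics=z["I"]);P=pts("wrist",z["d"],K)
big=cv2.resize(im[90:210,270:510,::-1],None,fx=3.3,fy=3.3,interpolation=cv2.INTER_CUBIC)
cv2.imwrite("pics/c2.png",big)
hsv=cv2.cvtColor(im,cv2.COLOR_RGB2HSV)
red=((hsv[...,0]<8)|(hsv[...,0]>172))&(hsv[...,1]>150)&(hsv[...,2]>90)
M=np.zeros_like(red);M[140:190,300:355]=1
v,u=np.where(red&M); X=atz("wrist",np.stack([u,v],1),.008,K)
print(len(u),u.mean(),v.mean(),X.mean(0),cv2.minAreaRect(X[:,:2].astype(np.float32)))
# blades: pixels height 4..12mm above counter
A=(P[...,2]>.0035)&(P[...,2]<.013)
for n,(a,b) in dict(red=(300,352),blue=(375,425),yel=(440,490)).items():
    m=A.copy();m[:105]=0;m[200:]=0;m[:,:a]=0;m[:,b:]=0
    if n=="red":m[:112]=0
    n_,lab,st,_=cv2.connectedComponentsWithStats(m.astype(np.uint8)); i=1+st[1:,4].argmax(); Q=P[lab==i]
    r=cv2.minAreaRect(Q[:,:2].astype(np.float32)); print(n,st[i],r,np.median(Q[:,2]),cv2.boxPoints(r).round(4).tolist())
```

```text
359 326.10863509749305 160.5208913649025 [0.36902786 0.23701653 0.008     ] ((0.36908259987831116, 0.23698028922080994), (0.018607161939144135, 0.03117992728948593), 87.17906951904297)
red [ 312  112   38   69 1707] ((0.37065941095352173, 0.25730788707733154), (0.08587351441383362, 0.03235182166099548), 87.1522216796875) 0.008739455523439228 [[0.352400004863739, 0.2152000069618225], [0.3847000002861023, 0.21359999477863312], [0.3889000117778778, 0.2994000017642975], [0.35659998655319214, 0.3009999990463257]]
blue [ 383  121   38   68 1647] ((0.46408796310424805, 0.2571795880794525), (0.03267418593168259, 0.082309789955616), 0.10526900738477707) 0.006670495824246702 [[0.44769999384880066, 0.29829999804496765], [0.44780001044273376, 0.2160000056028366], [0.4805000126361847, 0.21610000729560852], [0.48030000925064087, 0.29840001463890076]]
yel [ 446  133   40   65 1643] ((0.548973023891449, 0.2566766142845154), (0.03324999287724495, 0.07863729447126389), 1.7445526123046875) 0.010472138834047228 [[0.5311999917030334, 0.2955000102519989], [0.5335999727249146, 0.21690000593662262], [0.5667999982833862, 0.21789999306201935], [0.5644000172615051, 0.29649999737739563]]
```

View pics/c2.png

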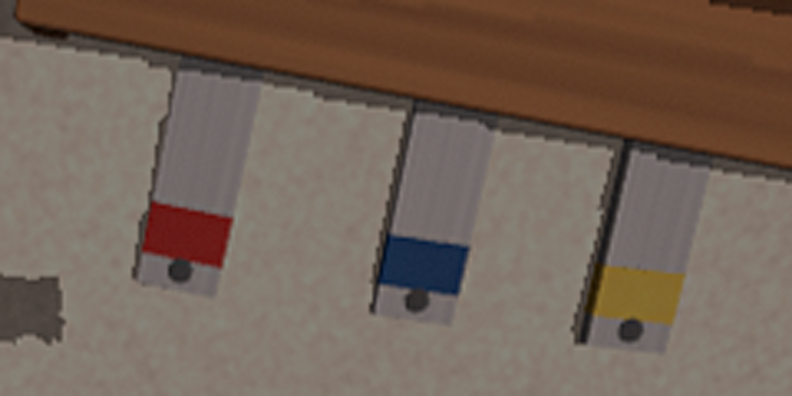

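Call:
{"op": "play_rows", "data": {"hand": [0,0,0,0,0,0,0,0,0], "delta_pos": [[0.1,-0.4,-1.5],[0.3,-1,-3.5],[0.5,-1.2,-5.7],[0.7,-1.2,-8],[0.8,-1.2,-10.2],[1,-1.2,-12.5],[1.1,-1.2,-14.7],[1.1,-1.2,-14.7],[1.1,-1.2,-14.7]], "rot": [[0,0,0],[0,0,0],[0,0,0],[0,0,0],[0,0,0],[0,0,0],[0,0,0],[0,0,0],[0,0,0]]}}

```text
time_s: 4.32
tool_pos: [0.4409, -0.1577, 0.3609]
orientation: [-1.569, 0.001, 0.149]
force: [-0.6, -0.1, -0.0]
opening: 0.0855
```

Run:
```python
from h import *
s=env.state(); print(s["time_s"],s["tool_pos"],s["orientation"],s["joint_pos"])
k=env.get_calibration("wrist")
im,d=env.get_image("wrist"); cv2.imwrite("pics/d_wrist.png",im[:,:,::-1]); np.savez("d.npz",im=im,d=d,R=k["R"],t=k["t"],I=k["intrinsics"])
for l,z in [("gate_edge",.08),("trough_lip",.075),("knob_grip",.2155),("hopper_front",.303),("tray",0)]:
    for r in env.mark_of("wrist",l): print(l,r["confidence"],r["at"],atz("wrist",r["at"],z,k))
P=pts("wrist",d,k)
def m(P,lo,hi,reg):
    M=(P[...,2]>lo)&(P[...,2]<hi)&(P[...,0]>reg[0])&(P[...,0]<reg[1])&(P[...,1]>reg[2])&(P[...,1]<reg[3]);return M
for nm,lo,hi,reg in [("yoke",.181,.189,(.3,.6,-.31,-.22)),("floor",.07,.08,(.3,.55,-.24,-.05)),("knob",.22,.24,(.4,.5,-.3,-.22)),("hub",.195,.215,(.4,.5,-.3,-.22)),("rim",.298,.308,(.3,.6,-.6,-.2))]:
    M=m(P,lo,hi,reg); n_,lab,st,_=cv2.connectedComponentsWithStats(M.astype(np.uint8))
    if n_<2: print(nm,"none"); continue
    i=1+st[1:,4].argmax(); A=P[lab==i]
    print(nm,len(A),st[i],cv2.minAreaRect(A[:,:2].astype(np.float32)),np.median(A[:,2]),np.std(A[:,2]))
```

```text
4.325 [ 0.44093011 -0.15774871  0.36087454] [-1.56912975e+00  8.86710988e-04  1.48551224e-01] [-5.83301982e-01  1.67192914e-01  1.62247423e+00  6.62843672e-04
  1.35369890e+00 -7.31995815e-01]
gate_edge 0.86 [309.9, 276.5] [[ 0.45003146 -0.2660529   0.08      ]]
trough_lip 0.65 [309.8, 141.9] [[ 0.42549792 -0.09891962  0.075     ]]
knob_grip 0.6 [301.8, 332.6] [[ 0.44402436 -0.26432719  0.2155    ]]
tray 0.71 [490.6, 171.6] [[ 0.6823839  -0.10441928  0.        ]]
yoke 4063 [ 213  301  186   27 4063] ((0.44622936844825745, -0.26314520835876465), (0.1881331354379654, 0.029205596074461937), 8.446154594421387) 0.18568548872317925 0.001147308877420635
floor 13029 [  247   143   123   122 13029] ((0.4330102801322937, -0.1739761233329773), (0.1426088511943817, 0.15121334791183472), 7.34307336807251) 0.07574004439333308 0.0008526513906689948
knob 819 [279 328  51  21 819] ((0.44620224833488464, -0.2633380889892578), (0.045593924820423126, 0.01629883609712124), 7.472405910491943) 0.22842851065834485 0.002600243671881346
hub 520 [281 309  48  19 520] ((0.4453204572200775, -0.2553264796733856), (0.04447321966290474, 0.014787313528358936), 5.1749749183654785) 0.20520214717036345 0.004698877738427696
rim none
```

View pics/d_wrist.png

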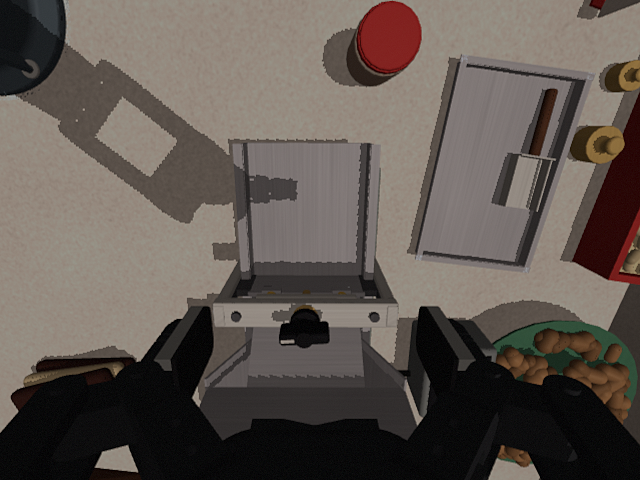

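Call:
{"op": "play_rows", "data": {"hand": [0.4,0.4,0.4,0.4,0.4,0.4,0.4,0.4,0.4,0.4,0.4,0.4], "delta_pos": [[-0.05,0.4,-0.5],[-0.1,0.8,-1],[-0.15,1.2,-1.5],[-0.2,1.6,-2],[-0.25,2,-2.5],[-0.3,2.4,-3],[-0.35,2.8,-3.5],[-0.42,3.2,-4.2],[-0.42,4,-4.2],[-0.42,4,-4.2],[-0.42,5,-4.2],[-0.42,5,-4.2]], "rot": [[0,1.3,0],[0,2.6,0],[0,3.9,0],[0,5.2,0],[0,6.5,0],[0,7.8,0],[0,9.1,0],[0,10.4,0],[0,11.3,0],[0,11.3,0],[0,11.3,0],[0,11.3,0]]}}

```text
time_s: 6.12
tool_pos: [0.4454, -0.2636, 0.2358]
orientation: [-1.573, 0.002, -1.428]
force: [-0.2, 0.6, 0.1]
opening: 0.0512
```

Run:
```python
from h import *
s=env.state(); print(s["time_s"],s["tool_pos"],s["orientation"],s["joint_pos"],s["opening"])
for c in ["wrist","side"]:
    im,d=env.get_image(c); cv2.imwrite(f"pics/e_{c}.png",im[:,:,::-1])
```

```text
6.125 [ 0.44538374 -0.26356118  0.23579749] [-1.57267557  0.00230347 -1.42823868] [-7.50490919e-01  3.78757311e-01  1.69240610e+00 -2.22387418e-05
  1.07340198e+00  6.77756232e-01] 0.051204828484616285
```

View pics/e_wrist.png

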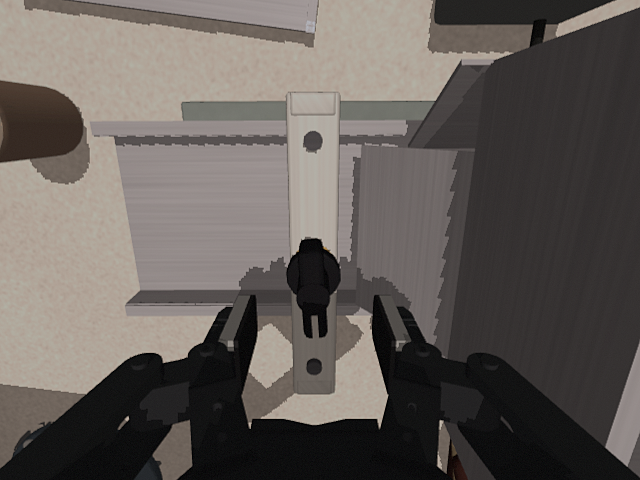

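View pics/e_side.png

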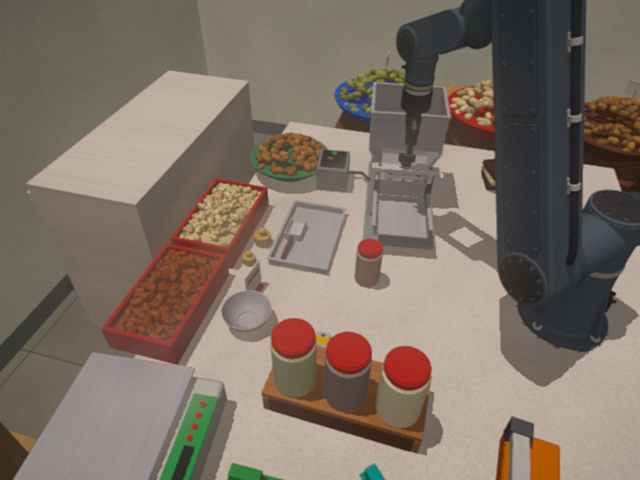

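Call:
{"op": "play_rows", "data": {"hand": [0.4,0.4,0.4,0.7,1,1,1,1], "delta_pos": [[0,0.6,0],[0,1.16,0],[0,1.16,0],[0,1.16,0],[0,1.16,0],[0,1.16,0],[0,1.16,0],[0,1.16,0]], "rot": [[0,0,0],[0,0,0],[0,0,0],[0,0,0],[0,0,0],[0,0,0],[0,0,0],[0,0,0]]}}

```text
time_s: 7.22
tool_pos: [0.4462, -0.263, 0.2077]
orientation: [-1.57, 0.003, -1.431]
force: [1.3, 5.2, 2.3]
opening: 0.0106
```

Call:
{"op": "play_rows", "data": {"hand": [1,1,1,1,1,1,1,1,1,1,1,1], "delta_pos": [[0,-0.02,0],[0,-0.04,0],[0,-0.05,0],[0,-0.07,0],[0,-0.09,0],[0,-0.11,0],[0,-0.13,0],[0,-0.15,0],[0,-0.16,0],[0,-0.18,0],[0,-0.2,0],[0,-0.21,0]], "rot": [[0,-1.25,0],[0,-2.5,0],[0,-3.75,0],[0,-5,0],[0,-6.25,0],[0,-7.5,0],[0,-8.75,0],[0,-10,0],[0,-11.25,0],[0,-12.5,0],[0,-13.75,0],[0,-15,0]]}}

```text
time_s: 8.72
tool_pos: [0.4471, -0.2631, 0.2125]
orientation: [-1.568, -0.01, 0.639]
force: [-0.1, 1.7, -1.9]
opening: 0.0106
```

Call:
{"op": "play_rows", "data": {"hand": [1,1,1,1,1,1], "delta_pos": [[0,-0.02,0],[0,-0.04,0],[0,-0.06,0],[0,-0.07,0],[0,-0.08,0],[0,-0.08,0]], "rot": [[0,-1.25,0],[0,-2.5,0],[0,-3.75,0],[0,-5,0],[0,-5.6,0],[0,-5.6,0]]}}

```text
time_s: 9.48
tool_pos: [0.4472, -0.2631, 0.2133]
orientation: [-1.58, -0.022, 1.356]
force: [1.5, 2.3, -10.3]
opening: 0.0111
```

Run:
```python
from h import *
s=env.state(); print(s)
im,d=env.get_image("wrist"); cv2.imwrite("pics/f_wrist.png",im[:,:,::-1])
print(env.state()["orientation"],env.state()["force"],env.state()["moment"])
```

```text
{'time_s': 9.475, 'joint_pos': array([-0.7611224 ,  0.40896137,  1.71836832,  0.02768755,  1.0174517 ,
       -2.13155619]), 'dq': array([ 0.03502458,  0.00244509, -0.0055975 , -0.06683858, -0.00344272,
        0.01124762]), 'tau': array([ 21.50349855, -40.96136928, -18.18246067, -12.04259634,
         0.25943664, -22.40000546]), 'tool_pos': array([ 0.44720813, -0.26305305,  0.2132986 ]), 'orientation': array([-1.58045486, -0.02169483,  1.35594954]), 'force': array([  1.48919307,   2.28026913, -10.32387588]), 'moment': array([  0.11211708,   0.13591118, -22.47773828]), 'opening': 0.011084822696949352}
[-1.57907568 -0.0189342   1.35831574] [  2.26548007   2.80249474 -11.32234141] [  0.35854626  -0.17089185 -22.48133922]
```

View pics/f_wrist.png

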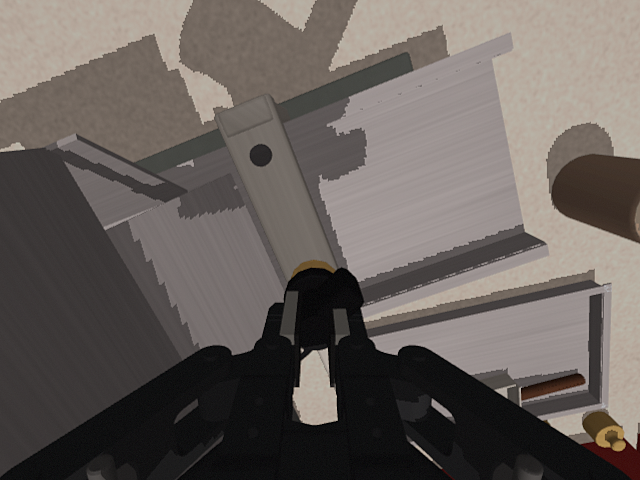

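Call:
{"op": "play_rows", "data": {"hand": [1,1,0.4,0.4,0.4,0.4,0.4,0.4], "delta_pos": [[0,0,0],[0,0,0],[0,0,0],[0,0,0],[0,-1.5,0],[0,-3,0],[0,-4,0],[0,-4,0]], "rot": [[0,0.9,0],[0,0.9,0],[0,0.9,0],[0,0.9,0],[0,0.9,0],[0,0.9,0],[0,0.9,0],[0,0.9,0]]}}

```text
time_s: 10.52
tool_pos: [0.4457, -0.2672, 0.3186]
orientation: [-1.569, 0.022, 1.356]
force: [0.7, -0.4, -1.3]
opening: 0.051
```

```bash
cat > look.py <<'E'
from h import *
import sys
tag=sys.argv[1]
s=env.state(); print(s["time_s"],s["tool_pos"],s["orientation"],s["joint_pos"].round(3),s["force"].round(1),s["moment"].round(2),s["opening"])
k=env.get_calibration("wrist")
im,d=env.get_image("wrist"); cv2.imwrite(f"pics/{tag}_wrist.png",im[:,:,::-1]); np.savez(f"{tag}.npz",im=im,d=d,R=k["R"],t=k["t"],I=k["intrinsics"])
P=pts("wrist",d,k)
def m(P,lo,hi,reg):
    return (P[...,2]>lo)&(P[...,2]<hi)&(P[...,0]>reg[0])&(P[...,0]<reg[1])&(P[...,1]>reg[2])&(P[...,1]<reg[3])
for nm,lo,hi,reg in [("yoke",.181,.189,(.3,.6,-.31,-.22)),("knob",.22,.242,(.415,.48,-.295,-.23)),("rim",.298,.308,(.3,.6,-.6,-.2))]:
    M=m(P,lo,hi,reg); n_,lab,st,_=cv2.connectedComponentsWithStats(M.astype(np.uint8))
    if n_<2: print(nm,"none"); continue
    i=1+st[1:,4].argmax(); A=P[lab==i]
    print(nm,len(A),st[i],cv2.minAreaRect(A[:,:2].astype(np.float32)),np.percentile(A[:,2],[10,50,90]).round(4))
E
python3 look.py g
```

```text
10.525 [ 0.44574615 -0.26718516  0.31863474] [-1.56858196  0.02249161  1.35591711] [-0.743  0.284  1.583 -0.022  1.265 -2.093] [ 0.7 -0.4 -1.3] [ 0.03 -0.01  0.01] 0.0509700702809492
yoke 3925 [ 265  108   76  121 3925] ((0.4001387357711792, -0.2700064778327942), (0.09445186704397202, 0.028146494179964066), 8.338513374328613) [0.1846 0.1856 0.1867]
knob 1379 [ 292  225   66   39 1379] ((0.44623973965644836, -0.26315754652023315), (0.016005393117666245, 0.04615578055381775), 14.210217475891113) [0.226  0.2322 0.2335]
rim 6842 [   0  138  191  223 6842] ((0.4117542803287506, -0.37241294980049133), (0.11884838342666626, 0.04797785356640816), 7.257968902587891) [0.3002 0.3034 0.3043]
```

View pics/g_wrist.png

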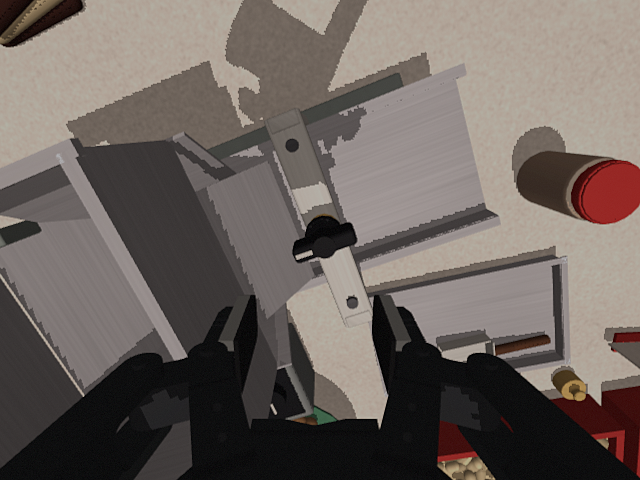

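```bash
cat > plan.py <<'E'
from h import *
from scipy.spatial.transform import Rotation as Ro
def plan(pos,yawdeg,roll=-np.pi/2):
    s=env.state(); R=Ro.from_euler('xyz',s["orientation"]); T=Ro.from_euler('xyz',[roll,0,np.radians(yawdeg)])
    d=R.inv().apply(np.array(pos)-s["tool_pos"])/.025; r=np.degrees((R.inv()*T).as_rotvec())/8
    print("dpos",d.round(2),"rot",r.round(2))
E
python3 - <<'E'
from plan import *
z=np.load("g.npz");K=dict(R=z["R"],t=z["t"],intrinsics=z["I"]);P=pts("wrist",z["d"],K)
z2=np.load("d.npz");K2=dict(R=z2["R"],t=z2["t"],intrinsics=z2["I"]);P2=pts("wrist",z2["d"],K2)
for Q,th in((P2,.2255),(P,.2295)):
    M=(Q[...,2]>th)&(Q[...,2]<.24)&(np.hypot(Q[...,0]-.446,Q[...,1]+.263)<.03); A=Q[M]
    r=cv2.minAreaRect(A[:,:2].astype(np.float32)); c=A[:,:2]-A[:,:2].mean(0); w,v=np.linalg.eigh(c.T@c); print(len(A),r,np.degrees(np.arctan2(v[1,1],v[0,1])),A.mean(0))
    Y=(abs(Q[...,2]-.185)<.004)&(abs((Q[...,1]+.263)-.148*(Q[...,0]-.446))<.011)&(abs(Q[...,0]-.446)<.09); print("yoke",np.median(Q[Y][:,2]),Y.sum())
plan([.446,-.263,.26],14); plan([.446,-.263,.213],14)
E
```

```text
651 ((0.4462912082672119, -0.2633163332939148), (0.04546745494008064, 0.016245070844888687), 6.433845043182373) -168.71457783964135 [ 0.44615158 -0.26234684  0.22855858]
yoke 0.18583505946034606 2833
1136 ((0.44621121883392334, -0.2630622684955597), (0.015970252454280853, 0.045230794697999954), 15.250951766967773) 98.49337465478166 [ 0.44561707 -0.26285896  0.2323697 ]
yoke 0.1856752065969503 4683
dpos [ 0.16  2.26 -0.01] rot [ 0.04  7.91 -0.12]
dpos [ 0.19  4.14 -0.02] rot [ 0.04  7.91 -0.12]
```

Call:
{"op": "play_rows", "data": {"hand": [0.4,0.4,0.4,0.4,0.4,0.4,0.4,0.4,0.7,1,1,1], "delta_pos": [[0.1,0.3,0],[0.16,0.6,0],[0.16,1,0],[0.16,1.5,0],[0.16,2,0],[0.16,2.3,0],[0.18,2.3,0],[0.18,4.1,0],[0.18,4.1,0],[0.18,4.1,0],[0.18,4.1,0],[0.18,4.1,0]], "rot": [[0,1.3,-0.1],[0,2.6,-0.1],[0,3.9,-0.1],[0,5.2,-0.1],[0,6.5,-0.1],[0,7.8,-0.1],[0,8.1,-0.1],[0,8.1,-0.1],[0,8.1,-0.1],[0,8.1,-0.1],[0,8.1,-0.1],[0,8.1,-0.1]]}}

```text
time_s: 12.08
tool_pos: [0.4467, -0.2607, 0.2128]
orientation: [-1.565, -0.01, 0.19]
force: [-2.4, -0.2, -0.9]
opening: 0.0105
```

```bash
python3 look.py h
```

```text
12.075 [ 0.44674812 -0.26067663  0.2127775 ] [-1.56497579 -0.01036415  0.19006107] [-0.751  0.407  1.724  0.014  1.009 -0.949] [-2.4 -0.2 -0.9] [-0.14  0.49 -0.52] 0.010524688238741692
yoke 14845 [  133   253   359    63 14845] ((0.4462412893772125, -0.2631308138370514), (0.18759143352508545, 0.028807507827878), 8.43294906616211) [0.1845 0.1856 0.1866]
knob 4774 [ 264  272  102  111 4774] ((0.4462960362434387, -0.26249608397483826), (0.039178505539894104, 0.03806474804878235), 52.89099884033203) [0.2256 0.2326 0.2373]
rim 6772 [ 177  434  276   46 6772] ((0.44261258840560913, -0.24783247709274292), (0.05751825496554375, 0.012569618411362171), 11.676544189453125) [0.2988 0.3015 0.3069]
```

View pics/h_wrist.png

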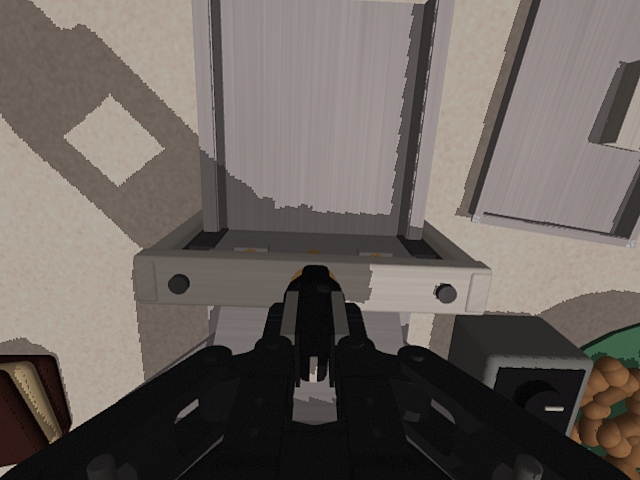

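Call:
{"op": "play_rows", "data": {"hand": [1,1,1,1,1,1,1], "delta_pos": [[0,-0.02,0],[0,-0.04,0],[0,-0.06,0],[0,-0.07,0],[0,-0.08,0],[0,-0.08,0],[0,-0.08,0]], "rot": [[0,-1.2,0],[0,-2.4,0],[0,-3.6,0],[0,-4.8,0],[0,-5.6,0],[0,-5.6,0],[0,-5.6,0]]}}

```text
time_s: 13.0
tool_pos: [0.4464, -0.2605, 0.2138]
orientation: [-1.572, -0.025, 0.918]
force: [-6.6, -3.7, -3.5]
opening: 0.0108
```

Run:
```python
from h import *
s=env.state(); print(s["time_s"],s["tool_pos"],s["orientation"],s["joint_pos"].round(3),s["force"].round(1),s["moment"].round(2),s["opening"])
```

```text
13.0 [ 0.44642111 -0.26050556  0.21375211] [-1.57184567 -0.02469391  0.91814683] [-0.759  0.405  1.724  0.029  1.014 -1.693] [-6.6 -3.7 -3.5] [ -0.86   1.51 -12.01] 0.010819934650816447
```

Call:
{"op": "play_rows", "data": {"hand": [1,1,1], "delta_pos": [[0,0,0],[0,0,0],[0,0,0]], "rot": [[0,0.4,0],[0,0.4,0],[0,0.4,0]]}}

```text
time_s: 13.38
tool_pos: [0.4465, -0.2605, 0.2137]
orientation: [-1.571, -0.024, 0.866]
force: [-6.6, -3.4, -3.6]
opening: 0.0109
```

Run:
```python
from h import *
s=env.state(); print(s["time_s"],s["tool_pos"],s["orientation"],s["joint_pos"].round(3),s["force"].round(1),s["moment"].round(2),s["opening"])
```

```text
13.375 [ 0.44645034 -0.26050605  0.21369129] [-1.5706414  -0.02382504  0.8664992 ] [-0.759  0.405  1.724  0.028  1.014 -1.64 ] [-6.6 -3.4 -3.6] [ -0.76   1.39 -11.04] 0.010875560742608061
```

Call:
{"op": "play_rows", "data": {"hand": [1,1,1], "delta_pos": [[0,0,0],[0,0,0],[0,0,0]], "rot": [[0,1,0],[0,2,0],[0,2,0]]}}

```text
time_s: 13.75
tool_pos: [0.4465, -0.2605, 0.2134]
orientation: [-1.567, -0.017, 0.617]
force: [-2.6, -2.2, -8.1]
opening: 0.0108
```

Run:
```python
from h import *
s=env.state(); print(s["time_s"],s["tool_pos"],s["orientation"],s["joint_pos"].round(3),s["force"].round(1),s["moment"].round(2),s["opening"])
```

```text
13.75 [ 0.44651647 -0.26053001  0.21344566] [-1.56660162 -0.01718096  0.61745711] [-0.755  0.406  1.723  0.021  1.013 -1.383] [-2.6 -2.2 -8.1] [-0.51  0.69 -6.57] 0.010849108333940146
```

Call:
{"op": "play_rows", "data": {"hand": [1,1,1,1], "delta_pos": [[0,0,0],[0,0,0],[0,0,0],[0,0,0]], "rot": [[0,1.2,0],[0,2.4,0],[0,2.4,0],[0,2.4,0]]}}

```text
time_s: 14.25
tool_pos: [0.4467, -0.2604, 0.2131]
orientation: [-1.565, -0.01, 0.307]
force: [-1.4, -4.7, -16.7]
opening: 0.0108
```

Run:
```python
from h import *
s=env.state(); print(s["time_s"],s["tool_pos"],s["orientation"],s["joint_pos"].round(3),s["force"].round(1),s["moment"].round(2),s["opening"])
im,d=env.get_image("side"); cv2.imwrite("pics/i_side.png",cv2.resize(im[120:260,340:460,::-1],None,fx=4,fy=4,interpolation=cv2.INTER_CUBIC))
```

```text
14.25 [ 0.44665281 -0.26043812  0.21313913] [-1.56508054 -0.00999221  0.30674404] [-0.751  0.407  1.723  0.014  1.012 -1.065] [ -1.4  -4.7 -16.7] [-0.86  0.27 -2.05] 0.010845866155850323
```

View pics/i_side.png

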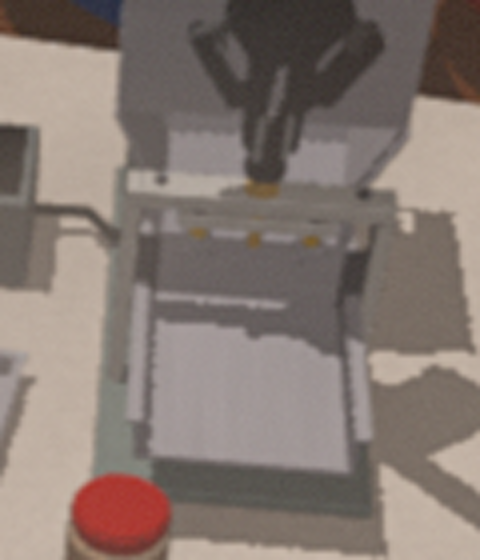

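Call:
{"op": "play_rows", "data": {"hand": [1,1,0.5,0.4,0.4,0.4,0.4,0.4], "delta_pos": [[0,0.05,0],[0,0.05,0],[0,0.05,0],[0,0.05,0],[0,-1.5,0],[0,-3.5,0],[0,-5,0],[0,-5,0]], "rot": [[0,0.7,0],[0,0.7,0],[0,0.7,0],[0,0.7,0],[0,0.7,0],[0,0.7,0],[0,0.7,0],[0,0.7,0]]}}

```text
time_s: 15.3
tool_pos: [0.448, -0.2626, 0.3438]
orientation: [-1.573, -0.018, 0.206]
force: [-0.3, 0.5, -0.5]
opening: 0.0512
```

```bash
python3 look.py j
python3 - <<'E'
from plan import *
plan([.44,-.15,.35],-2.85)
plan([.38,.10,.33],-2.85)
plan([.3693,.2284,.10],-2.85)
plan([.3693,.2284,.004],-2.85)
z=np.load("j.npz");K=dict(R=z["R"],t=z["t"],intrinsics=z["I"]);Q=pts("wrist",z["d"],K)
M=(Q[...,2]>.2295)&(Q[...,2]<.24)&(np.hypot(Q[...,0]-.446,Q[...,1]+.263)<.03); A=Q[M]
r=cv2.minAreaRect(A[:,:2].astype(np.float32)); print(r,A.mean(0),np.median(A[:,2]))
E
```

```text
15.3 [ 0.44802019 -0.26263851  0.34382247] [-1.57258848 -0.01781764  0.20615751] [-0.754  0.256  1.551  0.014  1.323 -0.963] [-0.3  0.5 -0.5] [ 0.05 -0.06  0.03] 0.051221462493613666
yoke 2846 [ 202  197  103   37 2846] ((0.39679720997810364, -0.270638644695282), (0.08809246122837067, 0.028346387669444084), 8.568703651428223) [0.1846 0.1857 0.1868]
knob 999 [300 202  21  61 999] ((0.44603684544563293, -0.26333555579185486), (0.015372276306152344, 0.04600541666150093), 9.113802909851074) [0.2304 0.2325 0.2337]
rim 2346 [ 242  383  146   22 2346] ((0.46581193804740906, -0.346250981092453), (0.0925045758485794, 0.010317595675587654), 8.324928283691406) [0.2996 0.3033 0.3042]
dpos [ 0.65 -0.32  4.43] rot [-0.03  1.83  0.1 ]
dpos [ 0.33  0.5  14.71] rot [-0.03  1.83  0.1 ]
dpos [ 0.82  9.72 19.8 ] rot [-0.03  1.83  0.1 ]
dpos [ 0.77 13.56 19.79] rot [-0.03  1.83  0.1 ]
((0.44599947333335876, -0.26307377219200134), (0.015105313621461391, 0.045436013489961624), 11.41183853149414) [ 0.44603584 -0.26210577  0.23252695] 0.23264591863437645
```

View pics/j_wrist.png

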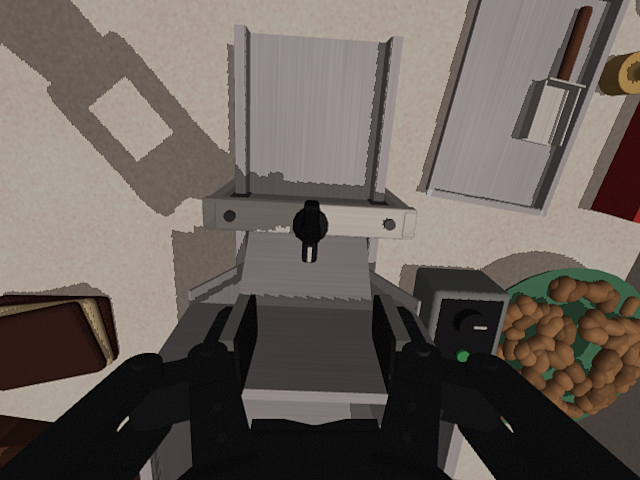

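Call:
{"op": "play_rows", "data": {"hand": [0.3,0.3,0.3,0.3,0.3,0.3,0.3,0.3,0.3,0.3,0.3,0.3], "delta_pos": [[0.4,0,2.2],[0.6,0,4.4],[0.5,0.2,6.6],[0.5,0.4,8.8],[0.4,0.5,11],[0.4,0.5,13.2],[0.4,1.5,15.3],[0.5,3,17.3],[0.7,5,19],[0.82,7.5,19.8],[0.82,9.7,19.8],[0.82,9.7,19.8]], "rot": [[0,0.5,0],[0,1,0.1],[0,1.5,0.1],[0,1.83,0.1],[0,1.83,0.1],[0,1.83,0.1],[0,1.83,0.1],[0,1.83,0.1],[0,1.83,0.1],[0,1.83,0.1],[0,1.83,0.1],[0,1.83,0.1]]}}

```text
time_s: 16.85
tool_pos: [0.3636, 0.2287, 0.0952]
orientation: [-1.568, 0.02, -0.051]
force: [-0.0, -0.2, 0.9]
opening: 0.0595
```

Run:
```python
from plan import *
s=env.state(); print(s["time_s"],s["tool_pos"],s["orientation"],s["joint_pos"].round(3),s["opening"])
plan([.3693,.2284,.004],-2.85)
im,d=env.get_image("wrist"); cv2.imwrite("pics/k_wrist.png",im[:,:,::-1])
```

```text
16.85 [0.36360427 0.22870991 0.0951733 ] [-1.56843373  0.01995085 -0.05054411] [0.294 0.531 2.024 0.016 0.605 0.331] 0.05954061948509152
dpos [ 0.3   3.64 -0.01] rot [-0.02 -0.01 -0.14]
```

View pics/k_wrist.png

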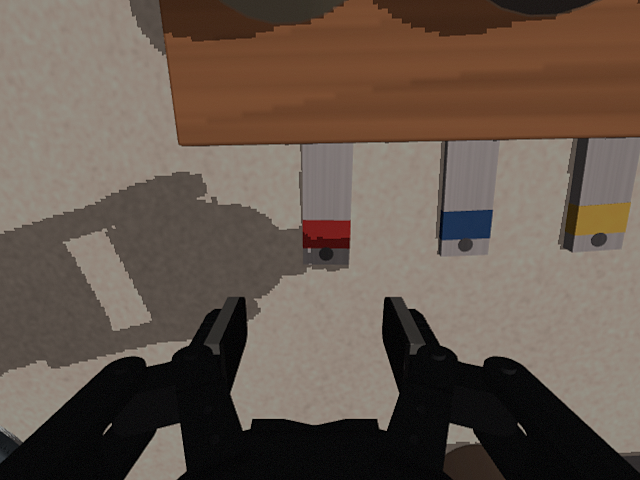

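Call:
{"op": "play_rows", "data": {"hand": [0.3,0.3,0.3,0.3,0.3], "delta_pos": [[0.3,1.2,0],[0.3,2.4,0],[0.3,3.4,0],[0.3,3.64,0],[0.3,3.64,0]], "rot": [[0,0,-0.14],[0,0,-0.14],[0,0,-0.14],[0,0,-0.14],[0,0,-0.14]]}}

```text
time_s: 17.52
tool_pos: [0.3772, 0.2303, 0.0113]
orientation: [-1.562, -0.019, -0.053]
force: [-0.6, -0.2, 0.8]
opening: 0.0601
```

Run:
```python
from plan import *
s=env.state(); print(s["time_s"],s["tool_pos"],s["orientation"],s["force"],s["opening"])
im,d=env.get_image("wrist"); cv2.imwrite("pics/l_wrist.png",im[:,:,::-1])
```

```text
17.525 [0.37718163 0.23029903 0.01125216] [-1.56161753 -0.01876088 -0.0529448 ] [-0.61852402 -0.24763704  0.84078165] 0.06011071999069588
```

View pics/l_wrist.png

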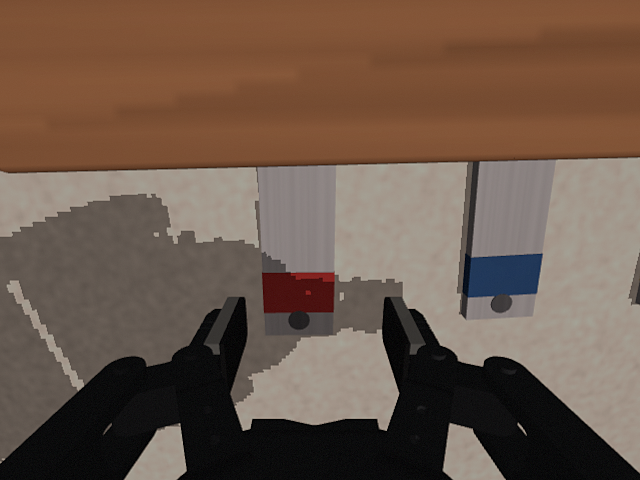

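Run:
```python
from plan import *
s=env.state(); print(s["time_s"],s["tool_pos"],s["orientation"],s["joint_pos"].round(4),s["dq"].round(4),s["tau"].round(2))
plan([.3693,.2284,.004],-2.85)
```

```text
17.575 [0.37705376 0.23034471 0.0112037 ] [-1.56163981 -0.01868478 -0.05282265] [0.2929 0.7243 2.0559 0.0068 0.3407 0.3392] [ 0.0022  0.0063  0.0027  0.001  -0.0043  0.0006] [ -0.06 -36.2   -1.83   0.    -0.07  -0.  ]
dpos [-0.31  0.28 -0.1 ] rot [-0.07 -0.02  0.13]
```

Call:
{"op": "play_rows", "data": {"hand": [0.3,0.3,0.3,0.3], "delta_pos": [[-0.3,0.2,-0.1],[-0.3,0.2,-0.1],[-0.3,0.2,-0.1],[-0.3,0.2,-0.1]], "rot": [[0,0,0.13],[0,0,0.13],[0,0,0.13],[0,0,0.13]]}}

```text
time_s: 18.08
tool_pos: [0.3682, 0.228, 0.0041]
orientation: [-1.563, 0.003, -0.052]
force: [-0.1, -0.6, -0.1]
opening: 0.0596
```

Run:
```python
from plan import *
s=env.state(); print(s["time_s"],s["tool_pos"],s["orientation"],s["dq"].round(4),s["force"])
plan([.3693,.2284,.004],-2.85)
```

```text
18.075 [0.36815735 0.22804335 0.00407725] [-1.56297531  0.00314388 -0.05243111] [ 0.0012  0.002  -0.0017  0.001  -0.     -0.0002] [-0.09413693 -0.61934891 -0.06738105]
dpos [0.04 0.   0.02] rot [-0.06 -0.02 -0.02]
```

Call:
{"op": "play_rows", "data": {"hand": [0.3,0.6,1,1,1,1], "delta_pos": [[0,0.1,0],[0,0.1,0],[0,0.1,0],[0,0.1,0],[0,0.1,0],[0,0.1,0]], "rot": [[0,0,0],[0,0,0],[0,0,0],[0,0,0],[0,0,0],[0,0,0]]}}

```text
time_s: 18.82
tool_pos: [0.3683, 0.2281, 0.0018]
orientation: [-1.563, 0.003, -0.053]
force: [0.7, -0.5, 5.6]
opening: 0.0298
```

Call:
{"op": "play_rows", "data": {"hand": [1,1,1,1,1,1,1,1,1,1,1,1], "delta_pos": [[0,0,-0.4],[0,0,-0.8],[0,0,-1.2],[0,0,-1.6],[0,0,-2],[0,0,-2.4],[0.1,0,-2.8],[0.2,0,-3.2],[0.3,0,-3.6],[0.4,0,-4],[0.5,0,-4.4],[0.6,0,-4.8]], "rot": [[0,0,0],[0,0,0],[0,0,0],[0,0,0],[0,0,0],[0,0,0],[0,0,0],[0,0,0],[0,0,0],[0,0,0],[0,0,0],[0,0,0]]}}

```text
time_s: 20.32
tool_pos: [0.3755, 0.1081, 0.0017]
orientation: [-1.562, 0.004, -0.052]
force: [-1.1, 14.5, 20.2]
opening: 0.0297
```

Run:
```python
from plan import *
s=env.state(); print(s["time_s"],s["tool_pos"],s["orientation"],s["dq"].round(4),s["force"],s["opening"])
im,d=env.get_image("scene"); cv2.imwrite("pics/m_scene.png",cv2.resize(im[150:350,200:420,::-1],None,fx=3,fy=3))
k=env.get_calibration("wrist");im,d=env.get_image("wrist"); cv2.imwrite("pics/m_wrist.png",im[:,:,::-1]);np.savez("m.npz",im=im,d=d,R=k["R"],t=k["t"],I=k["intrinsics"])
```

```text
20.325 [0.37552967 0.10814613 0.00173414] [-1.56242584  0.00386618 -0.05164356] [-2.140e-01 -3.000e-04  2.240e-02 -2.000e-04 -1.990e-02 -2.143e-01] [-1.07156631 14.49760414 20.23385621] 0.029667821918408922
```

View pics/m_scene.png

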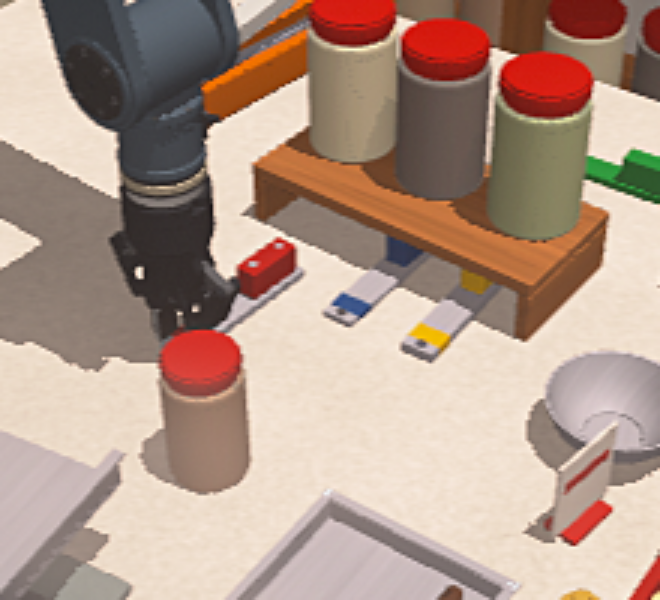

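View pics/m_wrist.png

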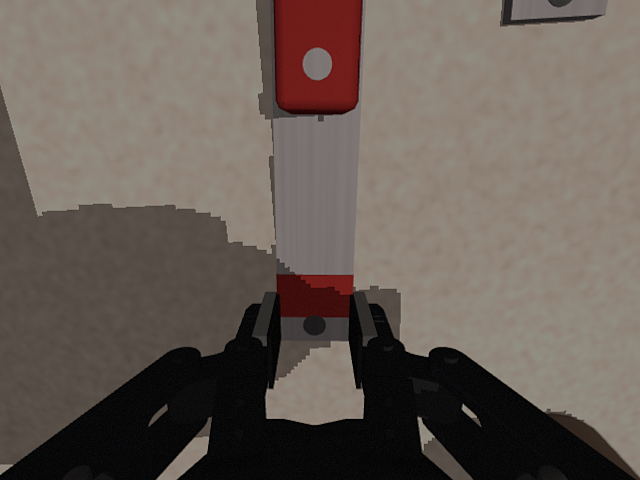

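Call:
{"op": "play_rows", "data": {"hand": [0.5,0.4,0.4,0.4,0.4,0.4,0.4,0.4], "delta_pos": [[0,0,0],[0,0,0],[0,-1.5,0],[0,-3,0.5],[0,-4,1.5],[0,-4,2.5],[0,-4,2.5],[0,-4,2.5]], "rot": [[0,0,0],[0,0,0],[0,0,0],[0,0,0],[0,0,0],[0,0,0],[0,0,0],[0,0,0]]}}

```text
time_s: 21.42
tool_pos: [0.3797, 0.1686, 0.1006]
orientation: [-1.564, 0.005, -0.052]
force: [-0.7, -0.1, -1.2]
opening: 0.0509
```

Run:
```python
from plan import *
s=env.state(); print(s["time_s"],s["tool_pos"],s["orientation"],s["dq"].round(4),s["force"],s["opening"])
k=env.get_calibration("wrist");im,d=env.get_image("wrist"); cv2.imwrite("pics/n_wrist.png",im[:,:,::-1]);np.savez("n.npz",im=im,d=d,R=k["R"],t=k["t"],I=k["intrinsics"])
P=pts("wrist",d,k)
hsv=cv2.cvtColor(im,cv2.COLOR_RGB2HSV)
red=((hsv[...,0]<8)|(hsv[...,0]>172))&(hsv[...,1]>130)&(hsv[...,2]>60)
for lo,hi in((.034,.042),(.005,.012)):
    M=(P[...,2]>lo)&(P[...,2]<hi)&red&(P[...,0]<.45)&(P[...,1]<.3); A=P[M]
    if len(A)>10: print(len(A),cv2.minAreaRect(A[:,:2].astype(np.float32)),A.mean(0))
M=(P[...,2]>.005)&(P[...,2]<.0115)&(P[...,0]<.42)&(P[...,0]>.34)&(P[...,1]<.3)&(P[...,1]>.05)
n,lab,st,_=cv2.connectedComponentsWithStats(M.astype(np.uint8));
for i in 1+np.argsort(-st[1:,4])[:3]: print(st[i],cv2.minAreaRect(P[lab==i][:,:2].astype(np.float32)))
```

```text
21.425 [0.37970815 0.16862599 0.10059846] [-1.56353714  0.00484649 -0.0520006 ] [-0.0147  0.0052  0.0032  0.0028  0.0002  0.0029] [-0.71180508 -0.14323093 -1.23163947] 0.05093435702937058
3682 ((0.3820370137691498, 0.2193923145532608), (0.058773525059223175, 0.022965608164668083), 86.45372772216797) [0.38210276 0.22095294 0.0384467 ]
1004 ((0.37570899724960327, 0.11664612591266632), (0.020021729171276093, 0.031574323773384094), 86.06652069091797) [0.37574133 0.11682925 0.00899033]
[ 291  115   51  222 6085] ((0.37935683131217957, 0.17390130460262299), (0.16024890542030334, 0.032256800681352615), 86.5054702758789)
```

View pics/n_wrist.png

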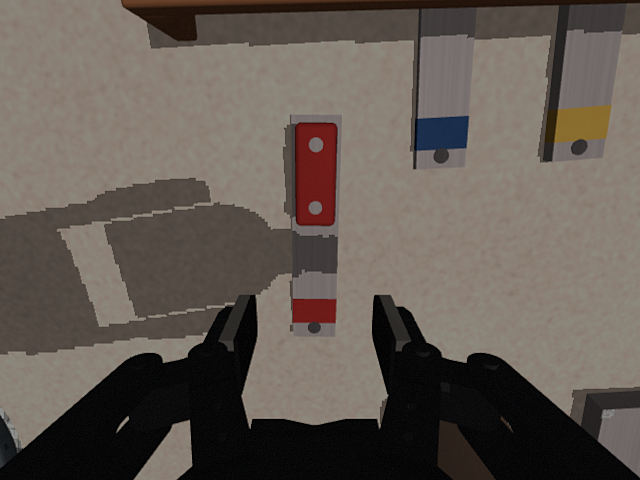

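Run:
```python
from plan import *
s=env.state(); print(s["time_s"],s["tool_pos"],s["orientation"])
plan([.382,.2194,.07],-3.5)
plan([.382,.2194,.014],-3.5)
```

```text
21.475 [0.37973498 0.16839951 0.10054899] [-1.56355383  0.00502015 -0.05277269]
dpos [-0.01  1.24  2.03] rot [-0.05  0.06 -0.04]
dpos [0.   3.48 2.02] rot [-0.05  0.06 -0.04]
```

Call:
{"op": "play_rows", "data": {"hand": [0.4,0.4,0.4,0.4,0.4,0.4,0.4], "delta_pos": [[0,0,1],[0,0.8,2.02],[0,1.2,2.02],[0,2.2,2.02],[0,3.4,2.02],[0,3.45,2.02],[0,3.45,2.02]], "rot": [[-0.05,0.06,-0.04],[-0.05,0.06,-0.04],[-0.05,0.06,-0.04],[-0.05,0.06,-0.04],[-0.05,0.06,-0.04],[-0.05,0.06,-0.04],[-0.05,0.06,-0.04]]}}

```text
time_s: 22.35
tool_pos: [0.3826, 0.2194, 0.0154]
orientation: [-1.57, -0.001, -0.062]
force: [0.5, 1.3, 0.3]
opening: 0.0512
```

Run:
```python
from plan import *
s=env.state(); print(s["time_s"],s["tool_pos"],s["orientation"],s["force"],s["dq"].round(3))
plan([.382,.2194,.014],-3.5)
im,d=env.get_image("wrist"); cv2.imwrite("pics/o_wrist.png",im[:,:,::-1])
```

```text
22.35 [0.38259968 0.21937756 0.01541083] [-1.57037241e+00 -1.40624764e-03 -6.18646572e-02] [0.46796475 1.25804434 0.33951507] [ 0.008 -0.022 -0.008  0.001 -0.004  0.003]
dpos [-0.02  0.06 -0.  ] rot [-0.   -0.01  0.01]
```

View pics/o_wrist.png

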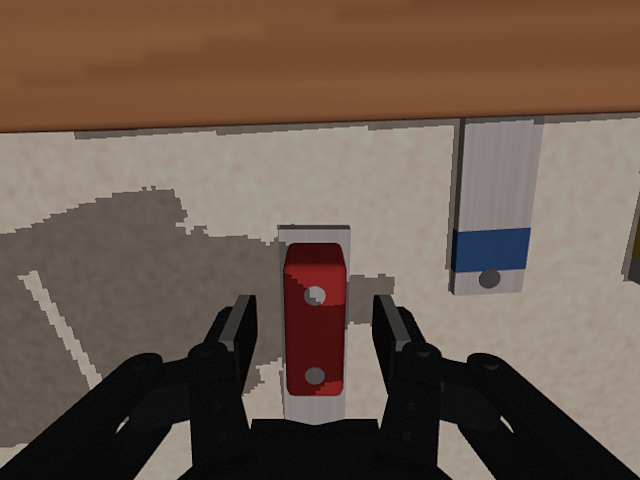

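Call:
{"op": "play_rows", "data": {"hand": [0.7,1,1,1,1,1,1,1,1,1], "delta_pos": [[0,0,0],[0,0,0],[0,0,0],[0,0,0],[0,0,0],[0,-0.5,0],[0,-1.5,-0.5],[0,-3,-1],[0,-4,-2],[0,-4.8,-2.5]], "rot": [[0,0,0],[0,0,0],[0,0,0],[0,0,0],[0,0,0],[0,0,0],[0,0,0],[0,0,0],[0,0,0],[0,0,0]]}}

```text
time_s: 23.65
tool_pos: [0.3779, 0.1569, 0.1367]
orientation: [-1.57, -0.003, -0.061]
force: [0.3, 0.5, -5.1]
opening: 0.023
```

Run:
```python
from plan import *
s=env.state(); print(s["time_s"],s["tool_pos"],s["orientation"],s["force"],s["opening"])
k=env.get_calibration("wrist");im,d=env.get_image("wrist"); cv2.imwrite("pics/p_wrist.png",im[:,:,::-1]);np.savez("p.npz",im=im,d=d,R=k["R"],t=k["t"],I=k["intrinsics"])
P=pts("wrist",d,k); R=Ro.from_euler('xyz',s["orientation"]).as_matrix(); T=(P-s["tool_pos"])@R
hsv=cv2.cvtColor(im,cv2.COLOR_RGB2HSV)
red=((hsv[...,0]<8)|(hsv[...,0]>172))&(hsv[...,1]>130)&(hsv[...,2]>50)
M=(abs(T[...,0])<.014)&(T[...,2]>-.125)&(T[...,2]<.04)&(T[...,1]<.02)&(T[...,1]>-.035)
A=T[M&(T[...,1]<-.018)]; print("handle top",len(A),A.mean(0),np.polyfit(A[:,2],A[:,1],1))
A=T[M&(T[...,1]>-.002)&(T[...,1]<.015)]; print("blade",len(A),A[:,2].min(),A[:,2].max(),np.polyfit(A[:,2],A[:,1],1),A[:,0].min(),A[:,0].max())
```

```text
23.65 [0.37785768 0.15690846 0.13670822] [-1.56992954 -0.00252685 -0.06133021] [ 0.27000894  0.53722461 -5.14025582] 0.022976252636448844
handle top 8438 [-0.00035876 -0.02256576  0.00274313] [ 0.00651274 -0.02258362]
blade 2913 -0.0756056181096682 0.03453005465152149 [-0.00429729  0.00739322] -0.013996845923298981 0.01398692721996637
```

View pics/p_wrist.png

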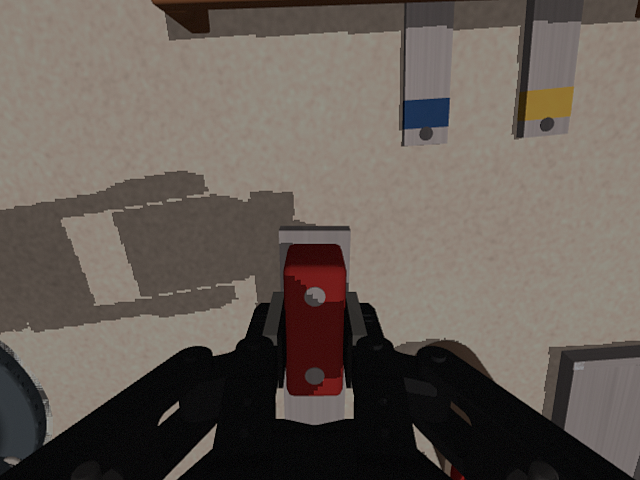

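Run:
```python
from plan import *
plan([.395,.05,.215],2)
plan([.4228,-.1049,.215],8.4)
plan([.4228,-.1049,.105],8.4)
```

```text
dpos [ 0.93 -3.07 -4.2 ] rot [-0.   -0.69  0.04]
dpos [  2.42  -3.06 -10.32] rot [-0.   -1.49  0.04]
dpos [  2.39   1.34 -10.32] rot [-0.   -1.49  0.04]
```

Call:
{"op": "play_rows", "data": {"hand": [1,1,1,1,1,1,1,1,1,1,1,1], "delta_pos": [[0.1,-1.5,-0.5],[0.4,-2.8,-2],[0.8,-3.1,-3.8],[1.3,-3.1,-5.6],[1.7,-3.1,-7.4],[2.1,-3.1,-9],[2.4,-3.1,-10.32],[2.4,-3.1,-10.32],[2.4,-1.5,-10.32],[2.4,0,-10.32],[2.4,1.3,-10.32],[2.4,1.3,-10.32]], "rot": [[0,0,0],[0,-0.3,0.04],[0,-0.6,0.04],[0,-0.9,0.04],[0,-1.2,0.04],[0,-1.49,0.04],[0,-1.49,0.04],[0,-1.49,0.04],[0,-1.49,0.04],[0,-1.49,0.04],[0,-1.49,0.04],[0,-1.49,0.04]]}}

```text
time_s: 25.2
tool_pos: [0.4204, -0.1013, 0.1009]
orientation: [-1.565, 0.009, 0.148]
force: [-1.2, -0.1, -3.6]
opening: 0.0228
```

Run:
```python
from plan import *
for c in ["scene","wrist","side"]:
    im,d=env.get_image(c)
    if c=="scene": im=cv2.resize(im[240:440,60:290],None,fx=3,fy=3)
    if c=="side": im=cv2.resize(im[120:280,330:470],None,fx=3.5,fy=3.5)
    cv2.imwrite(f"pics/q_{c}.png",im[:,:,::-1])
s=env.state(); print(s["time_s"],s["tool_pos"],s["orientation"],s["force"],s["opening"],s["dq"].round(3))
plan([.4228,-.1049,.0905],8.4)
plan([.4228+.075*.146,-.1049-.075*.989,.0905],8.4)
```

```text
25.35 [ 0.4234348  -0.10321184  0.10352097] [-1.57070557  0.00193208  0.1479093 ] [ 0.26129686  0.07896731 -3.61511465] 0.02290363173615667 [-0.005 -0.017 -0.01  -0.002 -0.005 -0.003]
dpos [-0.03  0.52 -0.06] rot [-0.    0.01 -0.01]
dpos [-0.04  0.52 -3.06] rot [-0.    0.01 -0.01]
```

View pics/q_scene.png

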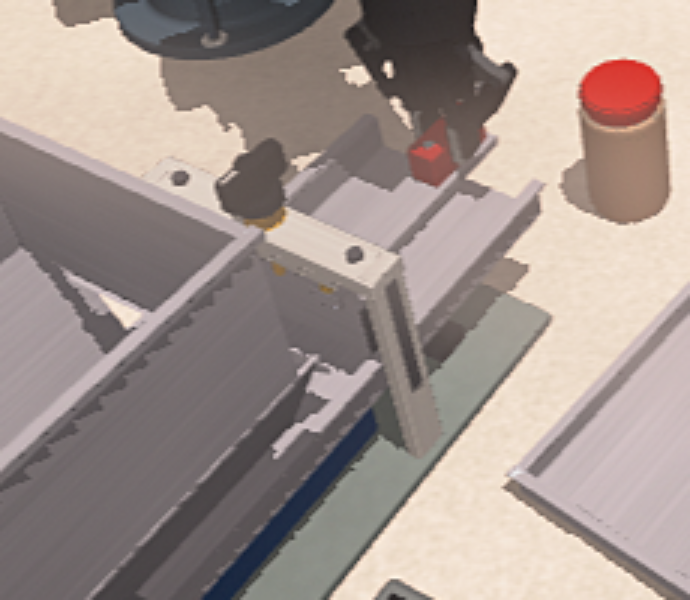

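View pics/q_side.png

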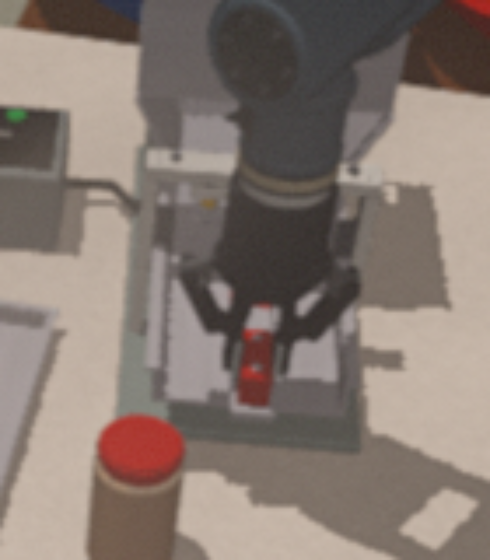

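View pics/q_wrist.png

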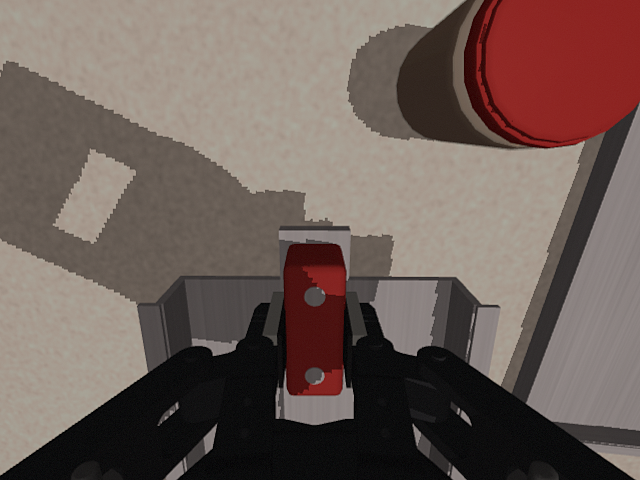

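Call:
{"op": "play_rows", "data": {"hand": [1,1,1,1,1], "delta_pos": [[0,0.2,0],[0,0.4,0],[0,0.45,0],[0,0.45,0],[0,0.45,0]], "rot": [[0,0,0],[0,0,0],[0,0,0],[0,0,0],[0,0,0]]}}

```text
time_s: 25.98
tool_pos: [0.4228, -0.1035, 0.0914]
orientation: [-1.57, 0.003, 0.147]
force: [-0.5, -0.7, -3.1]
opening: 0.0228
```

Call:
{"op": "play_rows", "data": {"hand": [1,1,1,1], "delta_pos": [[0,0.06,0],[0,0.06,0],[0,0.06,0],[0,0.06,0]], "rot": [[0,0,0],[0,0,0],[0,0,0],[0,0,0]]}}

```text
time_s: 26.48
tool_pos: [0.4228, -0.1035, 0.0913]
orientation: [-1.571, 0.002, 0.147]
force: [-3.4, 2.2, 12.9]
opening: 0.0228
```

Call:
{"op": "play_rows", "data": {"hand": [1,1,1,1,1,1,1,1], "delta_pos": [[0,-0.03,-0.3],[0,-0.03,-0.6],[0,-0.03,-0.9],[0,-0.03,-1.2],[0,-0.03,-1.45],[0,-0.03,-1.7],[0,-0.03,-1.95],[0,-0.03,-2.2]], "rot": [[0,0,0],[0,0,0],[0,0,0],[0,0,0],[0,0,0],[0,0,0],[0,0,0],[0,0,0]]}}

```text
time_s: 27.48
tool_pos: [0.4297, -0.1559, 0.0913]
orientation: [-1.566, 0.005, 0.146]
force: [-0.8, 9.2, 11.7]
opening: 0.0231
```

Run:
```python
from plan import *
s=env.state(); print(s["time_s"],s["tool_pos"],s["orientation"],s["force"],s["moment"])
for c in ["scene","side","wrist"]:
    im,d=env.get_image(c)
    if c=="scene": im=cv2.resize(im[240:440,60:290],None,fx=3,fy=3)
    if c=="side": im=cv2.resize(im[120:280,330:470],None,fx=3.5,fy=3.5)
    cv2.imwrite(f"pics/r_{c}.png",im[:,:,::-1])
```

```text
27.475 [ 0.42974343 -0.15594124  0.09134861] [-1.56615178  0.00466118  0.14648017] [-0.79311622  9.1627015  11.67197535] [ 1.39474556 -0.03404096  0.08647856]
```

View pics/r_scene.png

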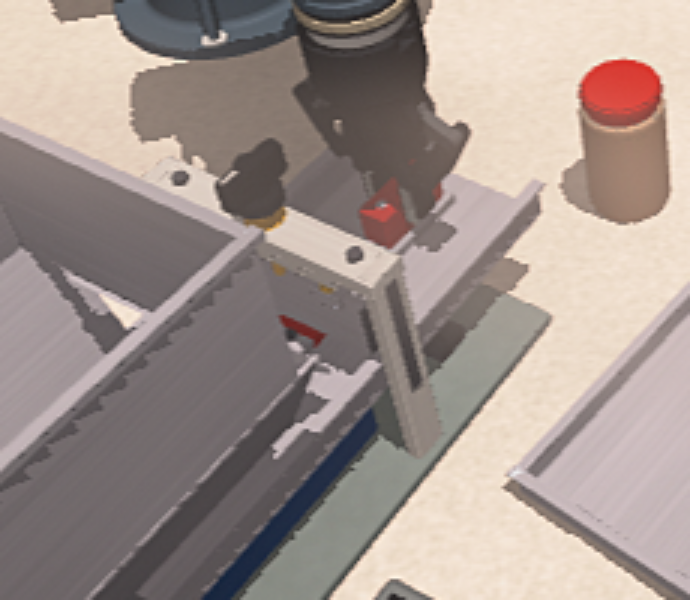

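View pics/r_wrist.png

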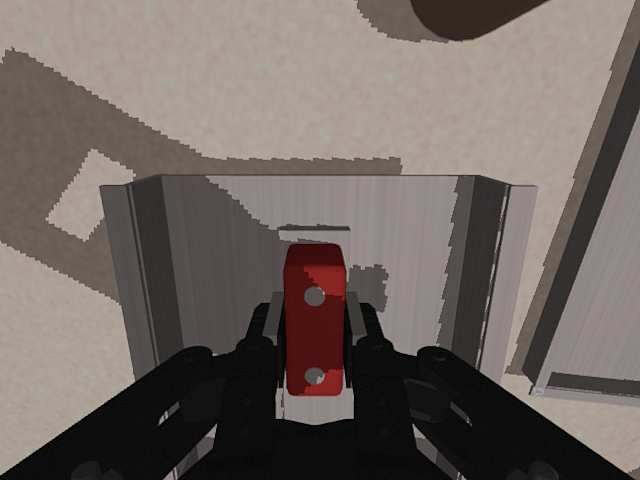

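Call:
{"op": "play_rows", "data": {"hand": [1,1,1,1,1,0.6,0.45,0.45], "delta_pos": [[0,-0.02,-0.3],[0,-0.02,-0.6],[0,-0.02,-0.8],[0,-0.02,-0.8],[0,-0.02,-0.8],[0,-0.02,-0.8],[0,-0.02,-0.8],[0,-0.02,-0.8]], "rot": [[0,0,0],[0,0,0],[0,0,0],[0,0,0],[0,0,0],[0,0,0],[0,0,0],[0,0,0]]}}

```text
time_s: 28.62
tool_pos: [0.4342, -0.1782, 0.091]
orientation: [-1.571, 0.003, 0.147]
force: [-0.1, 0.2, -0.3]
opening: 0.0474
```

Run:
```python
from plan import *
s=env.state(); print(s["time_s"],s["tool_pos"],s["orientation"],s["force"],s["moment"],s["opening"])
for c in ["scene","wrist"]:
    im,d=env.get_image(c)
    if c=="scene": im=cv2.resize(im[240:440,60:290],None,fx=3,fy=3)
    cv2.imwrite(f"pics/s_{c}.png",im[:,:,::-1])
```

```text
28.625 [ 0.43419006 -0.17820878  0.09096723] [-1.5705764   0.00269418  0.14698008] [-0.11548228  0.16418643 -0.30653141] [-0.02588669 -0.02440365  0.05933685] 0.04736901832823965
```

View pics/s_scene.png

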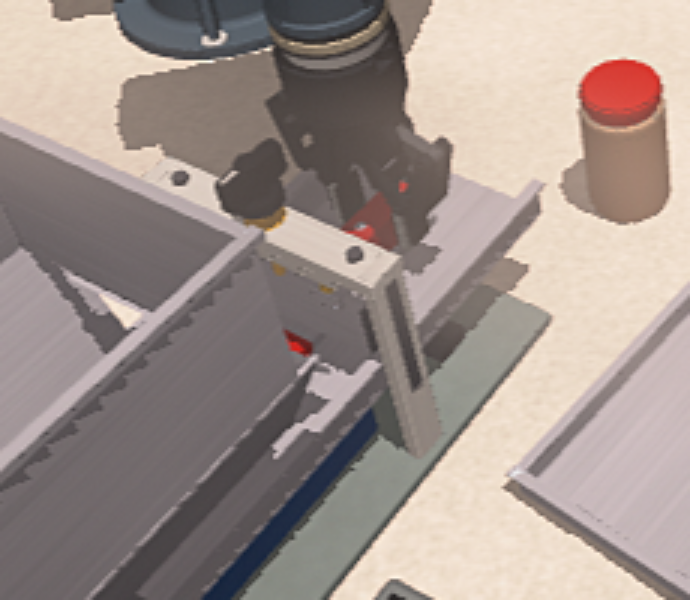

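View pics/s_wrist.png

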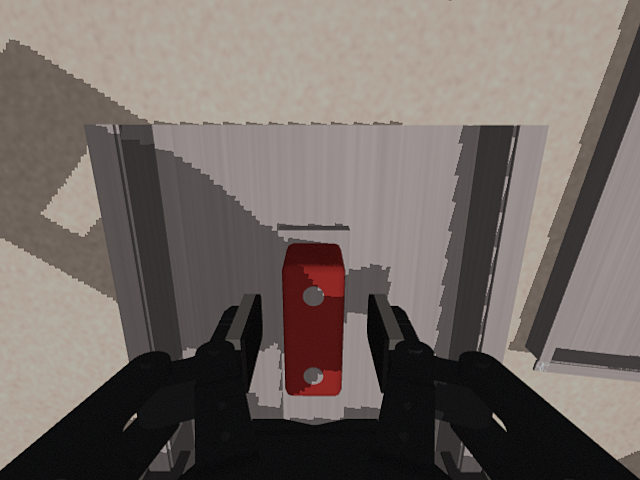

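Run:
```python
from plan import *
plan([.4341,-.1782,.26],10.9)
plan([.446,-.263,.26],10.9)
plan([.446,-.263,.2115],10.9)
```

```text
dpos [-0.02 -6.76 -0.01] rot [-0.   -0.31 -0.02]
dpos [-0.04 -6.76 -3.43] rot [-0.   -0.31 -0.02]
dpos [-0.04 -4.82 -3.43] rot [-0.   -0.31 -0.02]
```

Call:
{"op": "play_rows", "data": {"hand": [0.45,0.45,0.45,0.45,0.45,0.45,0.45,0.45,0.45,0.45], "delta_pos": [[0,-2,0],[0,-4,0],[0,-6,0],[0,-6.76,0],[0,-6.76,-1.7],[-0.04,-6.76,-3.43],[-0.04,-6.76,-3.43],[-0.04,-5.8,-3.43],[-0.04,-5.8,-3.43],[-0.04,-5.8,-3.43]], "rot": [[0,0,0],[0,0,0],[0,0,0],[0,0,0],[0,-0.31,0],[0,-0.31,0],[0,-0.31,0],[0,-0.31,0],[0,-0.31,0],[0,-0.31,0]]}}

```text
time_s: 29.98
tool_pos: [0.4459, -0.2622, 0.2363]
orientation: [-1.57, 0.003, 0.191]
force: [0.0, -0.1, -0.1]
opening: 0.047
```

```bash
python3 look.py t;  python3 - <<'E'
from plan import *
plan([.446,-.263,.2115],10.9)
E
```

```text
29.975 [ 0.44593063 -0.26215677  0.23630915] [-1.56962187  0.00314143  0.19099669] [-0.747  0.378  1.692 -0.002  1.074 -0.937] [ 0.  -0.1 -0.1] [-0.    0.06 -0.01] 0.04697501270396541
yoke 12008 [  156   236   321    59 12008] ((0.4462210536003113, -0.2631015181541443), (0.18744440376758575, 0.02851525880396366), 8.280179023742676) [0.1846 0.1856 0.1866]
knob 2572 [ 300  250   34   97 2572] ((0.44624319672584534, -0.2630864083766937), (0.01574491709470749, 0.046298302710056305), 10.594341278076172) [0.2295 0.2325 0.2336]
rim 1729 [ 475  379   78   45 1729] ((0.49517229199409485, -0.24314960837364197), (0.0159183070063591, 0.0065270378254354), 13.128416061401367) [0.2991 0.3033 0.3071]
dpos [-0.01  1.01 -0.02] rot [-0.    0.01 -0.02]
```

View pics/t_wrist.png

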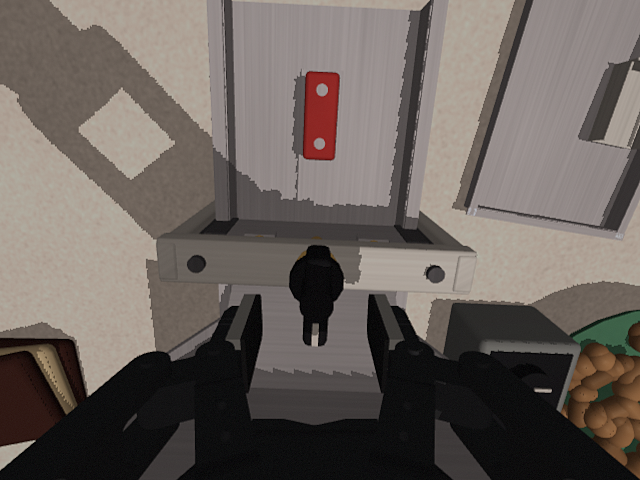

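Call:
{"op": "play_rows", "data": {"hand": [0.45,0.45,0.7,1,1,1,1], "delta_pos": [[0,0.6,0],[0,1,0],[0,1,0],[0,1,0],[0,1,0],[0,1,0],[0,1,0]], "rot": [[0,0,0],[0,0,0],[0,0,0],[0,0,0],[0,0,0],[0,0,0],[0,0,0]]}}

```text
time_s: 30.9
tool_pos: [0.4466, -0.2626, 0.211]
orientation: [-1.57, 0.001, 0.189]
force: [4.8, 2.2, -2.9]
opening: 0.0109
```

Call:
{"op": "play_rows", "data": {"hand": [1,1,1,1,1,1], "delta_pos": [[0,0.01,0],[0,0.03,0],[0,0.05,0],[0,0.06,0],[0,0.06,0],[0,0.06,0]], "rot": [[0,1,0],[0,2,0],[0,3,0],[0,4.1,0],[0,4.1,0],[0,4.1,0]]}}

```text
time_s: 31.65
tool_pos: [0.4466, -0.2625, 0.2096]
orientation: [-1.571, 0.002, -0.38]
force: [4.8, 2.5, -3.0]
opening: 0.0109
```

Run:
```python
from plan import *
s=env.state(); print(s["time_s"],s["tool_pos"],s["orientation"],s["force"],s["moment"],s["opening"])
```

```text
31.65 [ 0.44660854 -0.26253268  0.20963282] [-1.57117897  0.00165583 -0.38049927] [ 4.8145349   2.47693312 -3.04394972] [ 0.39593183 -0.80119251 -0.08755822] 0.010940131626570891
```

Call:
{"op": "play_rows", "data": {"hand": [0.7,0.45,0.45,0.45,0.45,0.45], "delta_pos": [[0,0,0],[0,0,0],[0,-0.8,0],[0,-1.6,0],[0,-2,0],[0,-2,0]], "rot": [[0,0,0],[0,0,0],[0,0,0],[0,0,0],[0,0,0],[0,0,0]]}}

```text
time_s: 32.4
tool_pos: [0.446, -0.2631, 0.2601]
orientation: [-1.573, 0.002, -0.382]
force: [-0.8, 0.0, -0.5]
opening: 0.0468
```

```bash
python3 look.py u;  python3 - <<'E'
from plan import *
z=np.load("u.npz");K=dict(R=z["R"],t=z["t"],intrinsics=z["I"]);Q=pts("wrist",z["d"],K)
for th in(.226,.228):
  M=(Q[...,2]>th)&(Q[...,2]<.24)&(np.hypot(Q[...,0]-.446,Q[...,1]+.263)<.03); A=Q[M]
  print(cv2.minAreaRect(A[:,:2].astype(np.float32)),np.median(A[:,2]))
plan([.446,-.263,.2663],8.4)
plan([.4341,-.1782,.2663],8.4)
plan([.4341,-.1782,.0915],8.4)
E
```

```text
32.4 [ 0.44598422 -0.26305307  0.26005212] [-1.57251851  0.002061   -0.38191207] [-0.748  0.348  1.663 -0.003  1.132 -0.365] [-0.8  0.  -0.5] [-0.01  0.   -0.01] 0.046813998949242895
yoke 5550 [ 312  160  144  100 5550] ((0.49536120891571045, -0.2562178373336792), (0.08855805546045303, 0.02877519652247429), 8.347180366516113) [0.1845 0.1856 0.1866]
knob 1973 [ 301  233   30   84 1973] ((0.4465522766113281, -0.2628050446510315), (0.04542739316821098, 0.015728028491139412), 66.71459197998047) [0.2288 0.2312 0.2323]
rim 1280 [ 589  416   51   43 1280] ((0.5399264693260193, -0.3352915644645691), (0.01899552345275879, 0.01213210728019476), 11.018324851989746) [0.2989 0.3025 0.3039]
((0.4464181661605835, -0.2627895176410675), (0.04541056603193283, 0.015475996769964695), 66.22653198242188) 0.23127564535203732
((0.44635704159736633, -0.26286154985427856), (0.045322176069021225, 0.01543301623314619), 67.68560028076172) 0.23130739558306906
dpos [ 0.02 -0.28 -0.01] rot [ 0.   -3.79 -0.03]
dpos [-1.69 -0.27  2.96] rot [ 0.   -3.79 -0.03]
dpos [-1.66  6.72  2.97] rot [ 0.   -3.79 -0.03]
```

View pics/u_wrist.png

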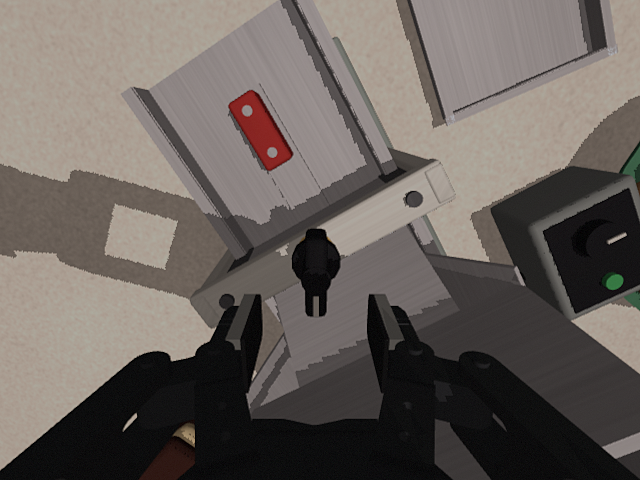

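Call:
{"op": "play_rows", "data": {"hand": [0.45,0.45,0.45,0.45,0.45,0.45,0.45,0.45,0.45,0.45], "delta_pos": [[-0.5,-0.3,0.8],[-1,-0.3,1.6],[-1.5,-0.3,2.4],[-1.69,-0.3,2.97],[-1.69,1.5,2.97],[-1.68,3.5,2.97],[-1.67,5,2.97],[-1.67,5.5,2.97],[-1.67,5.5,2.97],[-1.67,5.5,2.97]], "rot": [[0,-1,0],[0,-2,0],[0,-3,0],[0,-3.79,0],[0,-3.79,0],[0,-3.79,0],[0,-3.79,0],[0,-3.79,0],[0,-3.79,0],[0,-3.79,0]]}}

```text
time_s: 33.7
tool_pos: [0.4353, -0.1788, 0.1231]
orientation: [-1.572, 0.001, 0.147]
force: [-0.4, -0.4, -0.9]
opening: 0.047
```

Run:
```python
from plan import *
s=env.state(); print(s["time_s"],s["tool_pos"],s["orientation"],s["force"],s["moment"],s["opening"],s["dq"].round(3))
k=env.get_calibration("wrist");im,d=env.get_image("wrist"); cv2.imwrite("pics/v_wrist.png",im[:,:,::-1])
P=pts("wrist",d,k); hsv=cv2.cvtColor(im,cv2.COLOR_RGB2HSV)
red=((hsv[...,0]<8)|(hsv[...,0]>172))&(hsv[...,1]>130)&(hsv[...,2]>50)
M=red&(P[...,2]>.109)&(P[...,2]<.118)&(P[...,1]<-.1); A=P[M]; print(len(A),cv2.minAreaRect(A[:,:2].astype(np.float32)),A[:,2].mean())
plan([.4341,-.1782,.0920],8.4)
```

```text
33.7 [ 0.43529536 -0.17880379  0.12307427] [-1.57167298e+00  1.41701179e-03  1.47209271e-01] [-0.44999531 -0.37367851 -0.9050776 ] [ 0.01178283 -0.02657685  0.04060314] 0.04701314656554296 [ 0.001 -0.013 -0.002 -0.002 -0.003  0.002]
4948 ((0.4328252673149109, -0.17808404564857483), (0.023589305579662323, 0.059015728533267975), 8.233138084411621) 0.11335352469267061
dpos [-0.05  1.25  0.03] rot [ 0.01  0.   -0.01]
```

View pics/v_wrist.png

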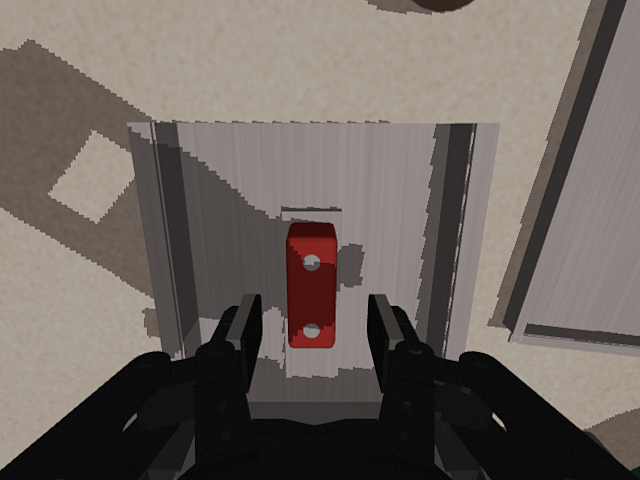

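Call:
{"op": "play_rows", "data": {"hand": [0.45,0.45,0.45,0.7,1,1,1,1], "delta_pos": [[-0.09,0.6,0.02],[-0.09,1.2,0.02],[-0.09,1.2,0.02],[-0.09,1.2,0.02],[-0.09,1.2,0.02],[-0.09,1.2,0.02],[-0.09,1.2,0.02],[-0.09,1.2,0.02]], "rot": [[0,0,0],[0,0,0],[0,0,0],[0,0,0],[0,0,0],[0,0,0],[0,0,0],[0,0,0]]}}

```text
time_s: 34.75
tool_pos: [0.4329, -0.1785, 0.0933]
orientation: [-1.572, 0.001, 0.147]
force: [0.1, 1.0, 5.5]
opening: 0.0228
```

Run:
```python
from plan import *
s=env.state(); print(s["time_s"],s["tool_pos"],s["orientation"],s["force"],s["moment"],s["opening"],s["dq"].round(3))
```

```text
34.75 [ 0.43289986 -0.17852658  0.09326978] [-1.57183075e+00  1.16042566e-03  1.47334969e-01] [0.07314037 1.0371837  5.54650476] [ 0.120907   -0.01473964  0.09059908] 0.022775837018575686 [-0.     0.001  0.    -0.     0.001  0.001]
```

Call:
{"op": "play_rows", "data": {"hand": [1,1,1,1,1,1], "delta_pos": [[0,-0.02,0],[0,-0.02,0.1],[0,-0.02,0.2],[0,-0.02,0.3],[0,-0.02,0.4],[0,-0.02,0.5]], "rot": [[0,0,0],[0,0,0],[0,0,0],[0,0,0],[0,0,0],[0,0,0]]}}

```text
time_s: 35.5
tool_pos: [0.432, -0.1674, 0.0933]
orientation: [-1.574, -0.0, 0.148]
force: [0.1, -4.9, 4.4]
opening: 0.023
```

Run:
```python
from plan import *
s=env.state(); print(s["time_s"],s["tool_pos"],s["orientation"],s["force"],s["moment"],s["opening"],s["dq"].round(3))
```

```text
35.5 [ 0.4320232  -0.16743691  0.09327775] [-1.57417414e+00 -1.99071791e-04  1.47541684e-01] [ 0.09291354 -4.92535577  4.38006573] [-0.75190026  0.00429689  0.01924042] 0.023007787932545386 [ 0.032 -0.008  0.024 -0.001 -0.017  0.031]
```

Call:
{"op": "play_rows", "data": {"hand": [1,1,1,1,1], "delta_pos": [[0,-0.03,0],[0,-0.03,0],[0,-0.03,0.1],[0,-0.03,0.2],[0,-0.03,0.3]], "rot": [[0,0,0],[0,0,0],[0,0,0],[0,0,0],[0,0,0]]}}

```text
time_s: 36.12
tool_pos: [0.4292, -0.1582, 0.0933]
orientation: [-1.57, 0.003, 0.147]
force: [1.4, -2.3, 1.0]
opening: 0.0228
```

Run:
```python
from plan import *
s=env.state(); print(s["time_s"],s["tool_pos"],s["orientation"],s["force"],s["moment"],s["opening"],s["dq"].round(3))
```

```text
36.125 [ 0.42917212 -0.15821257  0.09331886] [-1.57014909  0.00304854  0.14705112] [ 1.41102185 -2.27815317  0.9778718 ] [-0.56352699 -0.18185518 -0.02732772] 0.022819564279290883 [ 0.034 -0.008  0.025  0.002 -0.016  0.032]
```

Call:
{"op": "play_rows", "data": {"hand": [1,1,1,1,1,0.6,0.45,0.45], "delta_pos": [[0,0.01,-0.2],[0,0.01,-0.4],[0,0.01,-0.6],[0,0.01,-0.8],[0,0.01,-0.8],[0,0.01,-0.8],[0,0.01,-0.8],[0,0.01,-0.8]], "rot": [[0,0,0],[0,0,0],[0,0,0],[0,0,0],[0,0,0],[0,0,0],[0,0,0],[0,0,0]]}}

```text
time_s: 37.12
tool_pos: [0.4318, -0.1779, 0.0927]
orientation: [-1.569, 0.004, 0.147]
force: [1.3, -0.2, -0.2]
opening: 0.0465
```

Run:
```python
from plan import *
s=env.state(); print(s["time_s"],s["tool_pos"],s["orientation"],s["force"],s["moment"],s["opening"],s["dq"].round(3))
p=s["tool_pos"]
plan([p[0],p[1],.262],8.4)
plan([.446,-.263,.262],-21.9)
plan([.446,-.263,.2105],-21.9)
```

```text
37.125 [ 0.43177937 -0.17785713  0.09274074] [-1.56905306  0.00393898  0.14690067] [ 1.25663937 -0.15349081 -0.1854374 ] [-0.01714018  0.0484996   0.02570359] 0.04652187361658131 [-0.002 -0.002 -0.005 -0.001 -0.004  0.001]
dpos [-0.03 -6.77  0.01] rot [-0.01  0.   -0.03]
dpos [ 0.04 -6.78 -3.44] rot [-0.    3.79 -0.03]
dpos [ 0.05 -4.72 -3.44] rot [-0.    3.79 -0.03]
```

Call:
{"op": "play_rows", "data": {"hand": [0.45,0.45,0.45,0.45,0.45,0.45,0.45,0.45,0.45,0.45,0.45,0.45], "delta_pos": [[0,-2,0],[0,-4,0],[0,-6,0],[0,-6.78,0],[0.02,-6.78,-1.2],[0.04,-6.78,-2.4],[0.04,-6.78,-3.44],[0.04,-6.78,-3.44],[0.04,-6,-3.44],[0.05,-5,-3.44],[0.05,-4.72,-3.44],[0.05,-4.72,-3.44]], "rot": [[0,0,0],[0,0,0],[0,0,0],[0,0.5,0],[0,1.7,0],[0,2.9,0],[0,3.79,0],[0,3.79,0],[0,3.79,0],[0,3.79,0],[0,3.79,0],[0,3.79,0]]}}

```text
time_s: 38.62
tool_pos: [0.446, -0.2622, 0.2108]
orientation: [-1.571, 0.005, -0.381]
force: [-0.6, -0.6, 0.2]
opening: 0.0469
```

Call:
{"op": "play_rows", "data": {"hand": [0.7,1,1,1], "delta_pos": [[0,0,0],[0,0,0],[0,0,0],[0,0,0]], "rot": [[0,0,0],[0,0,0],[0,0,0],[0,0,0]]}}

```text
time_s: 39.12
tool_pos: [0.4467, -0.2632, 0.2119]
orientation: [-1.572, 0.002, -0.382]
force: [-0.8, 0.5, 5.7]
opening: 0.0107
```

Call:
{"op": "play_rows", "data": {"hand": [1,1,1,1,1], "delta_pos": [[0,0.01,0],[0,0.02,0],[0,0.03,0],[0,0.03,0],[0,0.03,0]], "rot": [[0,1,0],[0,2,0],[0,2.25,0],[0,2.25,0],[0,2.25,0]]}}

```text
time_s: 39.75
tool_pos: [0.4465, -0.2631, 0.2111]
orientation: [-1.573, 0.002, -0.696]
force: [-0.7, 0.4, 5.9]
opening: 0.0109
```

Run:
```python
from plan import *
s=env.state(); print(s["time_s"],s["tool_pos"],s["orientation"],s["force"],s["moment"],s["opening"])
```

```text
39.75 [ 0.44651453 -0.26310931  0.2111292 ] [-1.57250158  0.00166707 -0.6961076 ] [-0.72879719  0.43443023  5.86997607] [ 0.17129708  0.12667929 -0.0459137 ] 0.010871640147740983
```

Run:
```python
from plan import *
plan([.4465,-.2631,.262],8.4)
plan([.4320,-.1778,.262],8.4)
plan([.4320,-.1778,.0930],8.4)
```

```text
dpos [-0.   -2.03 -0.  ] rot [ 0.01 -6.04 -0.02]
dpos [-2.64 -2.03  2.24] rot [ 0.01 -6.04 -0.02]
dpos [-2.63  4.73  2.25] rot [ 0.01 -6.04 -0.02]
```

Call:
{"op": "play_rows", "data": {"hand": [0.7,0.45,0.45,0.45,0.45,0.45,0.45,0.45,0.45,0.45,0.45,0.45], "delta_pos": [[0,0,0],[0,0,0],[0,-1.2,0],[0,-2.1,0],[-1,-2.1,0.8],[-2,-2.1,1.7],[-2.64,-2.1,2.24],[-2.64,-2.1,2.24],[-2.64,-0.5,2.24],[-2.64,1.5,2.24],[-2.63,3.2,2.24],[-2.63,3.5,2.24]], "rot": [[0,0,0],[0,0,0],[0,-0.5,0],[0,-1.7,0],[0,-2.9,0],[0,-4.1,0],[0,-5.2,0],[0,-6.04,0],[0,-6.04,0],[0,-6.04,0],[0,-6.04,0],[0,-6.04,0]]}}

```text
time_s: 41.25
tool_pos: [0.4299, -0.1767, 0.1205]
orientation: [-1.566, 0.008, 0.147]
force: [-0.7, 0.7, -0.0]
opening: 0.0466
```

Run:
```python
from plan import *
k=env.get_calibration("wrist");im,d=env.get_image("wrist"); cv2.imwrite("pics/w_wrist.png",im[:,:,::-1])
P=pts("wrist",d,k); hsv=cv2.cvtColor(im,cv2.COLOR_RGB2HSV)
red=((hsv[...,0]<8)|(hsv[...,0]>172))&(hsv[...,1]>130)&(hsv[...,2]>50)
M=red&(P[...,2]>.109)&(P[...,2]<.118)&(P[...,1]<-.1); A=P[M]; print(len(A),cv2.minAreaRect(A[:,:2].astype(np.float32)),A[:,2].mean())
s=env.state(); print(s["time_s"],s["tool_pos"],s["orientation"],s["force"],s["dq"].round(3))
plan([.4320,-.1778,.0937],8.4)
```

```text
5147 ((0.42835095524787903, -0.17395079135894775), (0.02368319034576416, 0.0590343102812767), 8.677559852600098) 0.11334721266002959
41.3 [ 0.43055896 -0.17720614  0.12113278] [-1.56693234  0.00620702  0.14708684] [ 0.17461167  0.54634352 -0.16380493] [ 0.001 -0.051 -0.031  0.001  0.032  0.001]
dpos [ 0.06  1.1  -0.04] rot [-0.03  0.   -0.04]
```

View pics/w_wrist.png

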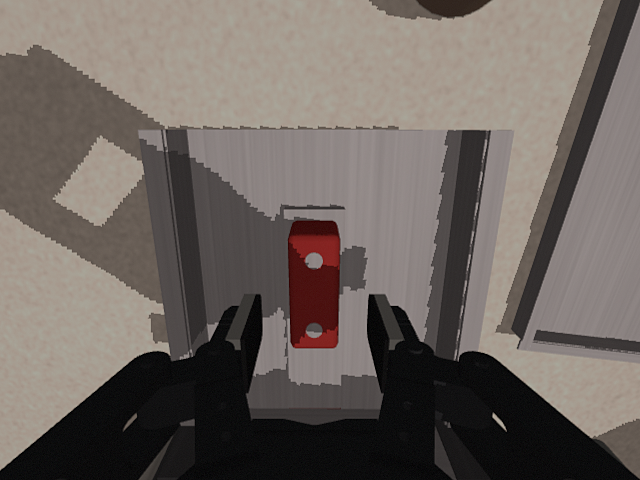

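Call:
{"op": "play_rows", "data": {"hand": [0.45,0.45,0.45,0.7,1,1,1,1], "delta_pos": [[0,0.6,0],[0,1.15,0],[0,1.15,0],[0,1.15,0],[0,1.15,0],[0,1.15,0],[0,1.15,0],[0,1.13,0]], "rot": [[0,0,0],[0,0,0],[0,0,0],[0,0,0],[0,0,0],[0,0,0],[0,0,0],[0,0,0]]}}

```text
time_s: 42.3
tool_pos: [0.4315, -0.1779, 0.095]
orientation: [-1.571, 0.003, 0.147]
force: [-0.0, -1.0, -0.0]
opening: 0.0229
```

Run:
```python
from plan import *
s=env.state(); print(s["time_s"],s["tool_pos"],s["orientation"],s["force"],s["moment"],s["opening"],s["dq"].round(3))
```

```text
42.3 [ 0.43152252 -0.1779108   0.09495181] [-1.57058608  0.00260252  0.14728356] [-0.04446362 -1.03679819 -0.03833303] [-0.04541946  0.07197943  0.0351356 ] 0.02285423888356371 [ 0.001  0.001 -0.     0.002  0.004  0.001]
```

Call:
{"op": "play_rows", "data": {"hand": [1,1,1,1], "delta_pos": [[0,0,0.1],[0,0,0.2],[0,0,0.3],[0,0,0.4]], "rot": [[0,0,0],[0,0,0],[0,0,0],[0,0,0]]}}

```text
time_s: 42.8
tool_pos: [0.431, -0.1686, 0.0949]
orientation: [-1.572, 0.001, 0.147]
force: [1.2, -4.9, 4.8]
opening: 0.0221
```

Run:
```python
from plan import *
s=env.state(); print(s["time_s"],s["tool_pos"],s["orientation"],s["force"],s["moment"],s["opening"],s["dq"].round(3))
```

```text
42.8 [ 0.43099553 -0.16863766  0.09494104] [-1.57216005e+00  1.10933618e-03  1.47309127e-01] [ 1.21107163 -4.88120729  4.75238118] [-0.75880849 -0.07646382  0.02413243] 0.02207425929642414 [ 0.032 -0.008  0.026  0.002 -0.016  0.032]
```

Run:
```python
from plan import *
ims=[]
for c in ["scene","side"]:
    im,d=env.get_image(c); P=pts(c,d)
    M=(P[...,2]>.2)&(P[...,2]<.24)&(np.hypot(P[...,0]-.446,P[...,1]+.263)<.027); A=P[M]
    h=A[A[:,2]>A[:,2].max()-.006]
    print(c,len(A),np.percentile(A[:,2],[50,80,90,97]).round(4),cv2.minAreaRect(h[:,:2].astype(np.float32)))
    Y=(abs(P[...,2]-.185)<.004)&(abs((P[...,1]+.263)-.148*(P[...,0]-.446))<.011)&(abs(P[...,0]-.446)<.09); print("yoke",np.median(P[Y][:,2]))
    cr=(im[270:400,100:230] if c=="scene" else im[130:250,345:465])
    ims.append(cv2.resize(cr,(400,400),interpolation=cv2.INTER_CUBIC))
cv2.imwrite("pics/x.png",np.hstack(ims)[:,:,::-1])
# reference at start
for c in ["scene","side"]:
    d=np.load(f"a_{c}.npy");P=pts(c,d)
    M=(P[...,2]>.2)&(P[...,2]<.24)&(np.hypot(P[...,0]-.446,P[...,1]+.263)<.027); A=P[M]; print("start",c,len(A),np.percentile(A[:,2],[50,80,90,97]).round(4))
```

```text
scene 455 [0.2196 0.2286 0.2295 0.2305] ((0.44676151871681213, -0.26419180631637573), (0.044395651668310165, 0.01737174019217491), 46.77123260498047)
yoke 0.18475200698480498Traceback (most recent call last):
  File "<stdin>", line 6, in <module>
    return umr_maximum(a, axis, None, out, keepdims, initial, where)
ValueError: zero-size array to reduction operation maximum which has no identity
```

Call:
{"op": "play_rows", "data": {"hand": [1,1,1], "delta_pos": [[0,-0.03,0],[0,-0.03,0.08],[0,-0.03,0.16]], "rot": [[0,0,0],[0,0,0],[0,0,0]]}}

```text
time_s: 43.28
tool_pos: [0.4287, -0.1633, 0.095]
orientation: [-1.569, 0.004, 0.147]
force: [-0.7, -1.8, -0.7]
opening: 0.0224
```

Call:
{"op": "play_rows", "data": {"hand": [1,1], "delta_pos": [[0,-0.02,0],[0,-0.02,0]], "rot": [[0,0,0],[0,0,0]]}}

```text
time_s: 43.52
tool_pos: [0.4282, -0.1627, 0.0953]
orientation: [-1.567, 0.005, 0.147]
force: [0.5, 0.1, -2.5]
opening: 0.0231
```

Call:
{"op": "play_rows", "data": {"hand": [1,1], "delta_pos": [[0,0,0.08],[0,0,0.16]], "rot": [[0,0,0],[0,0,0]]}}

```text
time_s: 43.78
tool_pos: [0.4282, -0.1594, 0.0955]
orientation: [-1.569, 0.004, 0.147]
force: [0.6, 0.0, -5.3]
opening: 0.0225
```

Run:
```python
from plan import *
im,d=env.get_image("scene"); P=pts("scene",d); np.save("y_scene.npy",d)
a=im[265:405,95:235]
b=cv2.imread("pics/a_scene.png")[265:405,95:235,::-1]
cv2.imwrite("pics/y.png",np.hstack([cv2.resize(x,(400,400),interpolation=cv2.INTER_CUBIC) for x in(a,b)])[:,:,::-1])
s=env.state();print(s["time_s"],s["tool_pos"],s["force"])
for r in env.mark_of("scene","gate_edge")[:1]+env.mark_of("scene","gauge_red_tip")[:2]: print(r)
```

```text
43.825 [ 0.42803567 -0.15912743  0.09554474] [-0.2529849  -0.51145525 -4.93823318]
{'at': [162.2, 349.8], 'confidence': 0.92}
{'at': [154.3, 355.7], 'confidence': 0.78}
{'at': [144.5, 296.7], 'confidence': 0.3}
```

View pics/y.png

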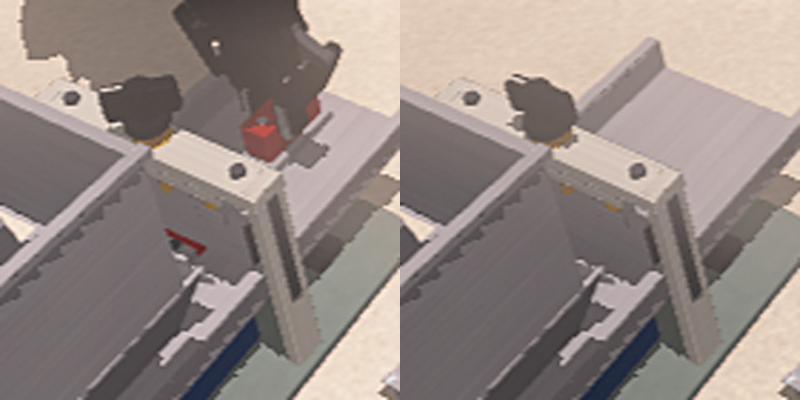

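Call:
{"op": "play_rows", "data": {"hand": [1,1,1,1,1,0.6,0.45], "delta_pos": [[0,0.05,-0.2],[0,0.05,-0.4],[0,0.05,-0.6],[0,0.05,-0.75],[0,0.05,-0.75],[0,0.05,-0.75],[0,0.05,-0.75]], "rot": [[0,0,0],[0,0,0],[0,0,0],[0,0,0],[0,0,0],[0,0,0],[0,0,0]]}}

```text
time_s: 44.8
tool_pos: [0.4323, -0.1795, 0.0947]
orientation: [-1.572, 0.002, 0.147]
force: [-0.6, -0.1, -0.3]
opening: 0.0471
```

Run:
```python
from plan import *
s=env.state(); print(s["time_s"],s["tool_pos"],s["orientation"],s["force"],s["opening"])
p=s["tool_pos"]
plan([p[0],p[1],.262],8.4)
plan([.446,-.263,.262],-39.9)
plan([.446,-.263,.2100],-39.9)
```

```text
44.8 [ 0.43226768 -0.17953248  0.09466992] [-1.57171915  0.00185225  0.14714348] [-0.56950862 -0.0979019  -0.27237868] 0.04711894888993835
dpos [-0.01 -6.69 -0.01] rot [ 0.01  0.   -0.01]
dpos [ 0.04 -6.69 -3.39] rot [ 0.01  6.04 -0.01]
dpos [ 0.05 -4.61 -3.39] rot [ 0.01  6.04 -0.01]
```

Call:
{"op": "play_rows", "data": {"hand": [0.45,0.45,0.45,0.45,0.45,0.45,0.45,0.45,0.45,0.45,0.7,1], "delta_pos": [[0,-2,0],[0,-4,0],[0,-6,0],[0,-6.7,-0.8],[0.02,-6.7,-2],[0.04,-6.7,-3],[0.04,-6.7,-3.39],[0.05,-5.8,-3.39],[0.05,-4.7,-3.39],[0.05,-4.61,-3.39],[0.05,-4.61,-3.39],[0.05,-4.61,-3.39]], "rot": [[0,0,0],[0,0.8,0],[0,2,0],[0,3.2,0],[0,4.4,0],[0,5.6,0],[0,6.04,0],[0,6.04,0],[0,6.04,0],[0,6.04,0],[0,6.04,0],[0,6.04,0]]}}

```text
time_s: 46.3
tool_pos: [0.4463, -0.2629, 0.2108]
orientation: [-1.573, -0.0, -0.696]
force: [2.9, -2.1, 3.8]
opening: 0.0113
```

Call:
{"op": "play_rows", "data": {"hand": [1,1], "delta_pos": [[0,0,0],[0,0,0]], "rot": [[0,0,0],[0,0,0]]}}

```text
time_s: 46.55
tool_pos: [0.4464, -0.263, 0.2109]
orientation: [-1.573, -0.001, -0.696]
force: [0.7, -0.3, 5.8]
opening: 0.0108
```

Call:
{"op": "play_rows", "data": {"hand": [1,1,1,1], "delta_pos": [[0,0.02,0],[0,0.03,0],[0,0.03,0],[0,0.03,0]], "rot": [[0,1.2,0],[0,2.5,0],[0,2.5,0],[0,2.5,0]]}}

```text
time_s: 47.05
tool_pos: [0.4463, -0.2628, 0.2101]
orientation: [-1.572, -0.001, -1.044]
force: [0.2, -0.8, 4.9]
opening: 0.0108
```

Run:
```python
from plan import *
s=env.state(); print(s["time_s"],s["tool_pos"],s["orientation"],s["force"],s["moment"],s["opening"])
plan([.4465,-.2631,.262],8.4)
plan([.4322,-.1792,.262],8.4)
plan([.4322,-.1792,.0950],8.4)
```

```text
47.05 [ 0.44631656 -0.26283004  0.2100502 ] [-1.57245627e+00 -6.66198178e-04 -1.04365267e+00] [ 0.22556886 -0.83043122  4.93225502] [-0.0287079  -0.05566509 -0.09981184] 0.010812356711437189
dpos [ 0.01 -2.08 -0.  ] rot [ 0.01 -8.52 -0.  ]
dpos [-3.17 -2.08  1.19] rot [ 0.01 -8.52 -0.  ]
dpos [-3.18  4.6   1.2 ] rot [ 0.01 -8.52 -0.  ]
```

Call:
{"op": "play_rows", "data": {"hand": [0.7,0.45,0.45,0.45,0.45,0.45,0.45,0.45,0.45,0.45,0.45,0.45], "delta_pos": [[0,0,0],[0,0,0],[0,-1.2,0],[0,-2.1,0],[-0.8,-2.1,0.3],[-1.8,-2.1,0.7],[-2.7,-2.1,1],[-3.17,-2.1,1.2],[-3.17,-1,1.2],[-3.17,0.5,1.2],[-3.17,2.5,1.2],[-3.17,3.4,1.2]], "rot": [[0,0,0],[0,0,0],[0,-1,0],[0,-2.3,0],[0,-3.6,0],[0,-4.9,0],[0,-6.2,0],[0,-7.5,0],[0,-8.52,0],[0,-8.52,0],[0,-8.52,0],[0,-8.52,0]]}}

```text
time_s: 48.55
tool_pos: [0.4298, -0.1774, 0.1216]
orientation: [-1.566, 0.007, 0.145]
force: [-0.0, -0.4, 0.1]
opening: 0.0469
```

Call:
{"op": "play_rows", "data": {"hand": [0.45,0.45,0.45,0.7,1,1,1,1], "delta_pos": [[0,0.6,0],[0,1.15,0],[0,1.17,0],[0,1.17,0],[0,1.17,0],[0,1.17,0],[0,1.17,0],[0,1.15,0]], "rot": [[0,0,0],[0,0,0],[0,0,0],[0,0,0],[0,0,0],[0,0,0],[0,0,0],[0,0,0]]}}

```text
time_s: 49.55
tool_pos: [0.4316, -0.1788, 0.0955]
orientation: [-1.571, 0.002, 0.144]
force: [0.3, 0.1, -1.5]
opening: 0.0228
```

Now the pull test in two short parts.

Call:
{"op": "play_rows", "data": {"hand": [1,1,1], "delta_pos": [[0,0,0.08],[0,0,0.16],[0,0,0.24]], "rot": [[0,0,0],[0,0,0],[0,0,0]]}}

```text
time_s: 49.92
tool_pos: [0.4314, -0.1732, 0.0955]
orientation: [-1.572, 0.002, 0.144]
force: [0.8, -4.4, 2.3]
opening: 0.022
```

Call:
{"op": "play_rows", "data": {"hand": [1,1], "delta_pos": [[0,-0.02,0.08],[0,-0.02,0.16]], "rot": [[0,0,0],[0,0,0]]}}

```text
time_s: 50.18
tool_pos: [0.4295, -0.1681, 0.0956]
orientation: [-1.569, 0.004, 0.145]
force: [1.0, -1.7, -1.0]
opening: 0.0226
```

Run:
```python
from plan import *
s=env.state(); print(s["time_s"],s["tool_pos"],s["orientation"],s["force"],s["moment"],s["opening"])
```

```text
50.175 [ 0.42947203 -0.16805487  0.0955588 ] [-1.56901604  0.00405418  0.14457103] [ 0.98426437 -1.68438517 -0.99558609] [-0.3304616  -0.11799954 -0.00353413] 0.02260537751568133
```

Call:
{"op": "play_rows", "data": {"hand": [1,1], "delta_pos": [[0,-0.04,0],[0,-0.04,0]], "rot": [[0,0,0],[0,0,0]]}}

```text
time_s: 50.42
tool_pos: [0.4289, -0.1676, 0.0964]
orientation: [-1.568, 0.005, 0.144]
force: [-0.6, 0.0, -3.6]
opening: 0.0225
```

Run:
```python
from plan import *
s=env.state(); print(s["time_s"],s["tool_pos"],s["orientation"],s["force"],s["moment"],s["opening"])
im,d=env.get_image("scene"); np.save("z_scene.npy",d)
a=im[310:380,130:210]; b=cv2.imread("pics/s_scene.png")
cv2.imwrite("pics/z.png",cv2.resize(a,(800,600),interpolation=cv2.INTER_NEAREST)[:,:,::-1])
```

```text
50.425 [ 0.42886753 -0.1676087   0.09635599] [-1.56752059  0.00527034  0.14434889] [-0.579308    0.03323542 -3.64279477] [ 0.11139072 -0.03073706 -0.00092302] 0.022502546167530613
```

View pics/z.png

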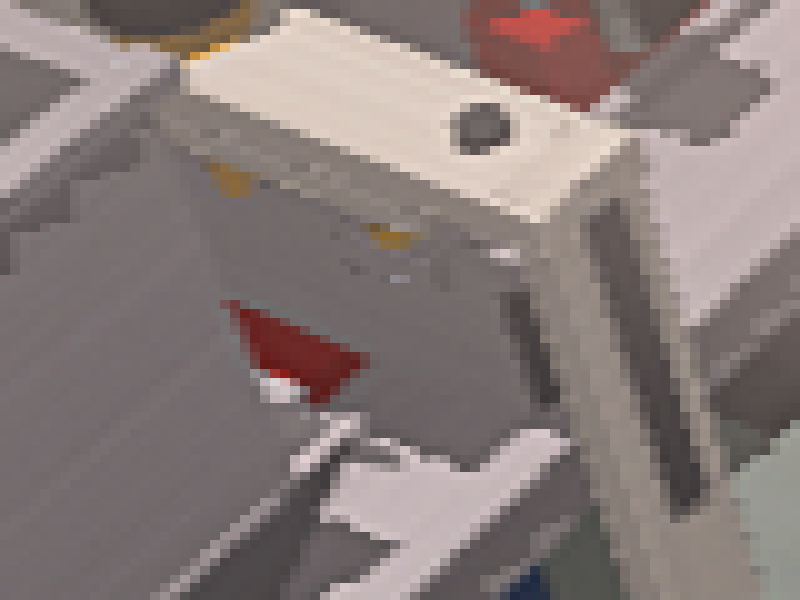

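Call:
{"op": "play_rows", "data": {"hand": [1,1], "delta_pos": [[0,-0.04,0],[0,-0.04,0]], "rot": [[0,0,0],[0,0,0]]}}

```text
time_s: 50.72
tool_pos: [0.4298, -0.1685, 0.0977]
orientation: [-1.57, 0.003, 0.144]
force: [-0.3, -0.3, -4.0]
opening: 0.0229
```

Call:
{"op": "play_rows", "data": {"hand": [1,1], "delta_pos": [[0,-0.03,0],[0,-0.03,0]], "rot": [[0,0,0],[0,0,0]]}}

```text
time_s: 50.98
tool_pos: [0.43, -0.1687, 0.0986]
orientation: [-1.57, 0.003, 0.144]
force: [0.5, 0.6, -4.3]
opening: 0.0228
```

Call:
{"op": "play_rows", "data": {"hand": [1,1], "delta_pos": [[0,-0.06,0],[0,-0.06,0]], "rot": [[0,0,0],[0,0,0]]}}

```text
time_s: 51.22
tool_pos: [0.43, -0.1687, 0.1002]
orientation: [-1.57, 0.003, 0.144]
force: [0.7, -0.4, -4.6]
opening: 0.0225
```

Run:
```python
from plan import *
s=env.state(); print(s["time_s"],s["tool_pos"],s["orientation"],s["force"],s["moment"],s["opening"])
k=env.get_calibration("wrist");im,d=env.get_image("wrist"); cv2.imwrite("pics/aa_wrist.png",im[:,:,::-1])
P=pts("wrist",d,k); R=Ro.from_euler('xyz',s["orientation"]).as_matrix(); T=(P-s["tool_pos"])@R
M=(abs(T[...,0])<.010)&(T[...,2]>-.03)&(T[...,2]<.035)&(T[...,1]<-.008)&(T[...,1]>-.04); A=T[M]; 
print("handle top fit",len(A),np.polyfit(A[:,2],A[:,1],1))
A=P[M]; print("world top z vs y",np.polyfit(A[:,1],A[:,2],1),A[:,2].mean())
```

```text
51.225 [ 0.43004257 -0.1687177   0.10018571] [-1.57015884  0.00290915  0.144391  ] [ 0.66365109 -0.43969317 -4.61434311] [0.14282179 0.0021556  0.04386071] 0.022517806796352718
handle top fit 6831 [ 0.02626999 -0.01800331]
world top z vs y [-0.02604778  0.11379529] 0.11797895063655753
```

View pics/aa_wrist.png

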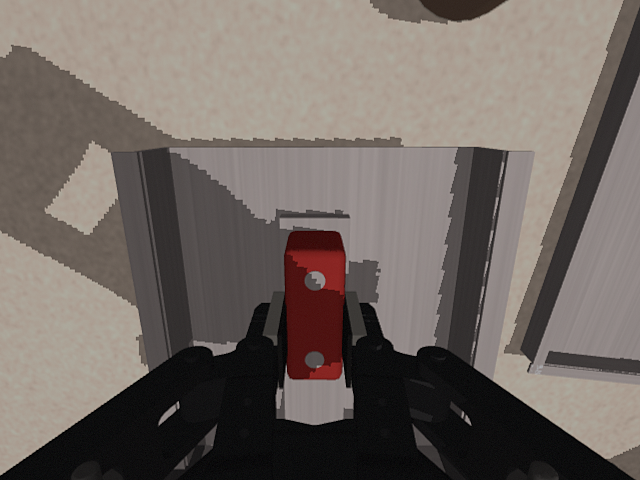

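Call:
{"op": "play_rows", "data": {"hand": [1,1,1,1,0.6,0.45,0.45,0.45,0.45,0.45], "delta_pos": [[0,0.1,-0.2],[0,0.18,-0.4],[0,0.2,-0.4],[0,0.2,-0.4],[0,0.2,-0.4],[0,0.2,-0.4],[0,-1.5,-0.4],[0,-3.5,-0.4],[0,-5.5,-0.4],[0,-6.5,-0.4]], "rot": [[0,0,0],[0,0,0],[0,0,0],[0,0,0],[0,0,0],[0,0,0],[0,0,0],[0,0,0],[0,-1,0],[0,-2.3,0]]}}

```text
time_s: 52.52
tool_pos: [0.433, -0.1795, 0.2654]
orientation: [-1.574, 0.0, 0.471]
force: [0.6, -0.3, -0.7]
opening: 0.0465
```

Run:
```python
from plan import *
s=env.state(); print(s["time_s"],s["tool_pos"],s["orientation"],s["joint_pos"][[0,5]],s["opening"])
plan([.4462,-.2630,.262],112); plan([.4462,-.2630,.208],112)
```

```text
52.525 [ 0.43299379 -0.17952084  0.26542944] [-1.57387501e+00  3.91287597e-04  4.71214755e-01] [-0.63097816 -1.10130916] 0.046496800957730414
dpos [-1.05  0.15 -3.21] rot [  0.02 -10.63  -0.02]
dpos [-1.04  2.31 -3.21] rot [  0.02 -10.63  -0.02]
```

Call:
{"op": "play_rows", "data": {"hand": [0.45,0.45,0.45,0.45,0.45,0.45,0.45,0.45,0.45,0.45,0.45,0.7], "delta_pos": [[-0.2,0,-0.8],[-0.5,0,-1.8],[-0.8,0,-2.6],[-1.04,0,-3.21],[-1.04,0,-3.21],[-1.04,0.2,-3.21],[-1.04,0.5,-3.21],[-1.04,0.8,-3.21],[-1.04,1.5,-3.21],[-1.04,2.2,-3.21],[-1.04,2.2,-3.21],[-1.04,2.2,-3.21]], "rot": [[0,-1.3,0],[0,-2.6,0],[0,-3.9,0],[0,-5.2,0],[0,-6.5,0],[0,-7.8,0],[0,-9.1,0],[0,-10.4,0],[0,-10.65,0],[0,-10.65,0],[0,-10.65,0],[0,-10.65,0]]}}

```text
time_s: 54.02
tool_pos: [0.4448, -0.2623, 0.2079]
orientation: [-1.568, -0.001, 1.952]
force: [-0.4, 0.5, 0.4]
opening: 0.0301
```

Call:
{"op": "play_rows", "data": {"hand": [1,1,1], "delta_pos": [[0,0,0],[0,0,0],[0,0,0]], "rot": [[0,0,0],[0,0,0],[0,0,0]]}}

```text
time_s: 54.4
tool_pos: [0.4452, -0.2632, 0.2084]
orientation: [-1.569, 0.002, 1.953]
force: [-1.2, -3.1, 2.3]
opening: 0.0106
```

Run:
```python
from plan import *
s=env.state(); print(s["time_s"],s["tool_pos"],s["orientation"],np.degrees(s["orientation"][2]),s["force"],s["moment"],s["opening"])
```

```text
54.4 [ 0.44516693 -0.26318597  0.2083636 ] [-1.56859644e+00  1.73245331e-03  1.95265353e+00] 111.87880628434301 [-1.15933907 -3.08821481  2.27925352] [-0.55683105  0.08084569  0.03282123] 0.010645523877909936
```

Call:
{"op": "play_rows", "data": {"hand": [1,1,1,1,1,1,1,1,1,1,1,1], "delta_pos": [[0,0.02,0],[0,0.04,0],[0,0.06,0],[0,0.07,0],[0,0.09,0],[0,0.11,0],[0,0.13,0],[0,0.15,0],[0,0.16,0],[0,0.18,0],[0,0.2,0],[0,0.2,0]], "rot": [[0,1.3,0],[0,2.6,0],[0,3.9,0],[0,5.2,0],[0,6.5,0],[0,7.8,0],[0,9.1,0],[0,10.4,0],[0,11.7,0],[0,13,0],[0,14.3,0],[0,14.3,0]]}}

```text
time_s: 55.9
tool_pos: [0.4467, -0.2608, 0.2033]
orientation: [-1.569, -0.002, -0.047]
force: [5.1, 3.8, 3.1]
opening: 0.0108
```

Call:
{"op": "play_rows", "data": {"hand": [1,0.7,0.45], "delta_pos": [[0,0,0],[0,0,0],[0,0,0]], "rot": [[0,0,0],[0,0,0],[0,0,0]]}}

```text
time_s: 56.28
tool_pos: [0.444, -0.2614, 0.2022]
orientation: [-1.57, 0.005, -0.044]
force: [0.2, -0.7, 0.3]
opening: 0.0427
```

Run:
```python
from plan import *
s=env.state(); print(s["time_s"],s["tool_pos"],np.degrees(s["orientation"]),s["force"],s["moment"],s["opening"])
plan([.4462,-.263,.255],8.4)
plan([.4325,-.1800,.255],8.4)
plan([.4325,-.1800,.0955],8.4)
```

```text
56.275 [ 0.44398026 -0.26143196  0.20220593] [-89.92585632   0.26080534  -2.5206358 ] [ 0.24573911 -0.73138817  0.32162501] [-0.01151671 -0.00141474 -0.00341981] 0.04268596251669094
dpos [ 0.08 -2.11 -0.06] rot [-0.01 -1.37 -0.03]
dpos [-0.61 -2.1   3.24] rot [-0.01 -1.37 -0.03]
dpos [-0.58  4.28  3.23] rot [-0.01 -1.37 -0.03]
```

Call:
{"op": "play_rows", "data": {"hand": [0.45,0.45,0.45,0.45,0.45,0.45,0.45,0.45,0.45,0.45,0.7,1], "delta_pos": [[0,-1.2,0],[0,-2.1,0.3],[-0.3,-2.1,1.8],[-0.61,-2.1,3.24],[-0.6,-0.8,3.24],[-0.6,1.2,3.24],[-0.6,3,3.24],[-0.58,4,3.23],[-0.58,4.27,3.23],[-0.58,4.27,3.23],[-0.58,4.27,3.23],[-0.58,4.27,3.23]], "rot": [[0,-0.4,0],[0,-0.8,0],[0,-1.37,0],[0,-1.37,0],[0,-1.37,0],[0,-1.37,0],[0,-1.37,0],[0,-1.37,0],[0,-1.37,0],[0,-1.37,0],[0,-1.37,0],[0,-1.37,0]]}}

```text
time_s: 57.78
tool_pos: [0.4331, -0.1809, 0.0971]
orientation: [-1.571, 0.003, 0.146]
force: [-2.0, -1.7, 4.3]
opening: 0.0226
```

Call:
{"op": "play_rows", "data": {"hand": [1,1,1], "delta_pos": [[0,-0.01,0],[0,-0.01,0],[0,-0.01,0]], "rot": [[0,0,0],[0,0,0],[0,0,0]]}}

```text
time_s: 58.15
tool_pos: [0.4331, -0.1809, 0.0971]
orientation: [-1.571, 0.003, 0.146]
force: [-4.0, -2.0, 9.5]
opening: 0.0223
```

Call:
{"op": "play_rows", "data": {"hand": [1,1,1,1,1], "delta_pos": [[0,0,0.1],[0,0,0.2],[0,0,0.3],[0,0,0.4],[0,0,0.5]], "rot": [[0,0,0],[0,0,0],[0,0,0],[0,0,0],[0,0,0]]}}

```text
time_s: 58.78
tool_pos: [0.4344, -0.1721, 0.0972]
orientation: [-1.578, -0.003, 0.149]
force: [-0.1, -9.0, 0.6]
opening: 0.0225
```

Run:
```python
from plan import *
s=env.state(); print(s["time_s"],s["tool_pos"],s["orientation"],s["force"],s["moment"],s["opening"])
```

```text
58.775 [ 0.43443886 -0.17207999  0.09720069] [-1.57838792 -0.00250519  0.14904796] [-0.11071127 -8.99474012  0.55153652] [-1.29007782  0.26305384  0.00666922] 0.022475225193667438
```

Run:
```python
from plan import *
z=np.load("d.npz");K=dict(R=z["R"],t=z["t"],intrinsics=z["I"]);P=pts("wrist",z["d"],K)
M=(P[...,2]>.002)&(P[...,2]<.03)&(P[...,0]>.56)&(P[...,0]<.79)&(P[...,1]>-.27)&(P[...,1]<.06)
n,lab,st,_=cv2.connectedComponentsWithStats(M.astype(np.uint8)); i=1+st[1:,4].argmax(); A=P[lab==i]
print(st[i],cv2.minAreaRect(A[:,:2].astype(np.float32)))
rim=(lab==i)&(P[...,2]>.018); B=P[rim]; r=cv2.minAreaRect(B[:,:2].astype(np.float32)); print(len(B),r,cv2.boxPoints(r).round(3).tolist())
# scoop
C=P[(lab==i)&(P[...,2]>.010)&(P[...,2]<.026)]; 
d=np.load("a_scene.npy");Q=pts("scene",d)
M=(Q[...,2]>.0015)&(Q[...,2]<.03)&(Q[...,0]>.56)&(Q[...,0]<.79)&(Q[...,1]>-.27)&(Q[...,1]<.06)
n,lab,st,_=cv2.connectedComponentsWithStats(M.astype(np.uint8)); i=1+st[1:,4].argmax(); A=Q[lab==i]; r=cv2.minAreaRect(A[:,:2].astype(np.float32)); print(r,cv2.boxPoints(r).round(3).tolist())
plan([.4245,-.116,.0972],8.4)
```

```text
[  415    55   186   218 26542] ((0.6940586566925049, -0.10666316747665405), (0.19564320147037506, 0.28850653767585754), 1.4680910110473633)
6286 ((0.6938763856887817, -0.10437522828578949), (0.19539594650268555, 0.27111300826072693), 1.4680908918380737) [[0.5929999947547913, 0.028999999165534973], [0.6000000238418579, -0.24199999868869781], [0.7950000166893005, -0.2370000034570694], [0.7879999876022339, 0.03400000184774399]]
((0.6736248135566711, -0.09353227913379669), (0.18462584912776947, 0.293699711561203), 1.7556716203689575) [[0.5770000219345093, 0.05000000074505806], [0.5860000252723694, -0.24300000071525574], [0.7699999809265137, -0.2370000034570694], [0.7609999775886536, 0.0560000017285347]]
dpos [-0.06 -0.02  2.28] rot [0.05 0.02 0.02]
```

Run:
```python
from plan import *
z=np.load("d.npz");K=dict(R=z["R"],t=z["t"],intrinsics=z["I"])
X=atz("wrist",[[462,55],[592,75],[529,272],[416,258]],.022,K); print(X.round(4), X.mean(0))
for a,b in((0,1),(1,2),(2,3),(3,0)): v=X[b]-X[a]; print(np.hypot(*v[:2]),np.degrees(np.arctan2(v[1],v[0])))
S=atz("wrist",[[494,205],[535,213],[553,158],[512,152]],.024,K); print("scoop pan",S.round(3))
Y=atz("scene",[[309,317],[371,349],[300,442],[232,401]],.022); print(Y.round(4),Y.mean(0))
```

```text
[[ 0.5945  0.0278  0.022 ]
 [ 0.7603  0.03    0.022 ]
 [ 0.771  -0.2363  0.022 ]
 [ 0.6013 -0.2395  0.022 ]] [ 0.68175925 -0.10450889  0.022     ]
0.165752432385642 0.7398931048432397
0.26649453319209615 -87.69908143046933
0.16966295849868174 -178.90686374503642
0.2674626510197957 91.45807347082915
scoop pan [[ 0.689 -0.147  0.024]
 [ 0.748 -0.149  0.024]
 [ 0.747 -0.074  0.024]
 [ 0.691 -0.074  0.024]]
[[ 0.6027  0.0178  0.022 ]
 [ 0.7652  0.0203  0.022 ]
 [ 0.7671 -0.2321  0.022 ]
 [ 0.611  -0.2419  0.022 ]] [ 0.68648445 -0.10897666  0.022     ]
```

Call:
{"op": "play_rows", "data": {"hand": [1,1,1,1,1,1,1,1], "delta_pos": [[0,0,0.5],[0,0,1],[0,0,1.5],[0,0,2],[0,0,2.4],[0,-0.5,2.6],[0,-1.8,2.6],[0,-3.5,2.6]], "rot": [[0,0,0],[0,0,0],[0,0,0],[0,0,0],[0,0,0],[0,0,0],[0,0,0],[0,0,0]]}}

```text
time_s: 59.78
tool_pos: [0.4202, -0.1023, 0.1837]
orientation: [-1.566, 0.007, 0.147]
force: [1.0, -0.1, -4.8]
opening: 0.0222
```

Run:
```python
from plan import *
plan([.645,-.0615,.195],1.5)
plan([.645,-.0615,.05],1.5)
plan([.645,-.0615,.0265],1.5)
```

```text
dpos [ 9.13 -0.52  0.3 ] rot [-0.03  0.87 -0.05]
dpos [9.17 5.28 0.27] rot [-0.03  0.87 -0.05]
dpos [9.18 6.22 0.26] rot [-0.03  0.87 -0.05]
```

Call:
{"op": "play_rows", "data": {"hand": [1,1,1,1,1,1,1,1,1,1,1], "delta_pos": [[1,-0.5,0],[3,-0.5,0.1],[5,-0.5,0.2],[7,-0.5,0.3],[8.5,-0.3,0.3],[9.15,0.5,0.27],[9.15,2.2,0.27],[9.17,4,0.27],[9.17,5,0.27],[9.17,5,0.27],[9.17,5,0.27]], "rot": [[0,0,0],[0,0.3,0],[0,0.6,0],[0,0.87,0],[0,0.87,0],[0,0.87,0],[0,0.87,0],[0,0.87,0],[0,0.87,0],[0,0.87,0],[0,0.87,0]]}}

```text
time_s: 61.15
tool_pos: [0.6478, -0.0634, 0.0587]
orientation: [-1.57, 0.003, 0.026]
force: [0.2, -0.2, -4.4]
opening: 0.0227
```

Run:
```python
from plan import *
s=env.state(); print(s["time_s"],s["tool_pos"],s["orientation"],s["force"],s["dq"].round(3))
plan([.645,-.0615,.0262],1.5)
im,d=env.get_image("wrist"); cv2.imwrite("pics/bb_wrist.png",im[:,:,::-1])
im,d=env.get_image("scene"); cv2.imwrite("pics/bb_scene.png",cv2.resize(im[270:450,200:420],None,fx=3,fy=3)[:,:,::-1])
```

```text
61.15 [ 0.64781684 -0.06344384  0.05870248] [-1.57019039  0.00258113  0.02577356] [ 0.17387496 -0.20677211 -4.44668584] [-0.001 -0.022 -0.019 -0.002 -0.005  0.   ]
dpos [-0.11  1.3   0.08] rot [-0.   -0.   -0.02]
```

View pics/bb_scene.png

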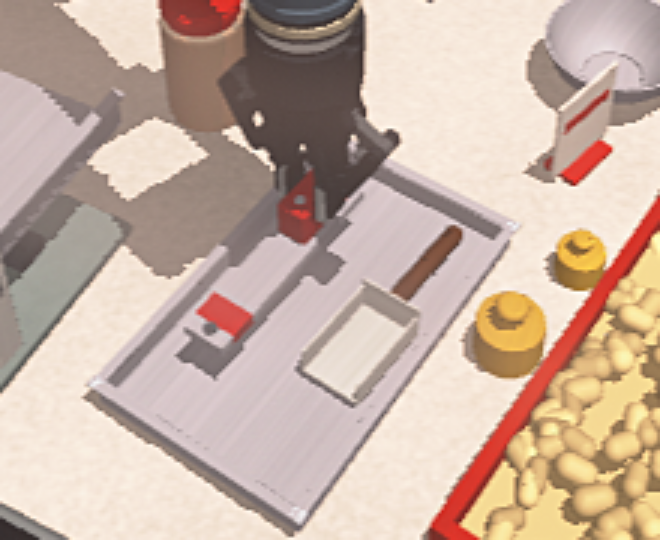

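View pics/bb_wrist.png

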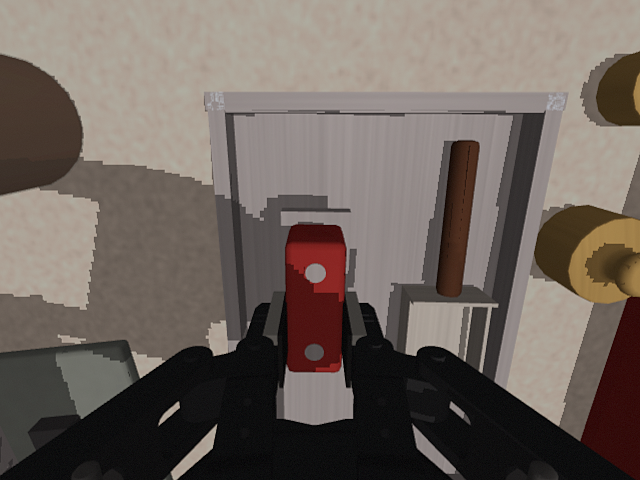

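Call:
{"op": "play_rows", "data": {"hand": [1,1,1,1], "delta_pos": [[-0.08,0.6,0],[-0.08,1.1,0],[-0.08,1.22,0],[-0.08,1.22,0]], "rot": [[0,0,0],[0,0,0],[0,0,0],[0,0,0]]}}

```text
time_s: 61.75
tool_pos: [0.6453, -0.0637, 0.027]
orientation: [-1.57, 0.004, 0.026]
force: [0.2, -0.1, -4.7]
opening: 0.0229
```

Call:
{"op": "play_rows", "data": {"hand": [1,1,1], "delta_pos": [[0,0.06,0],[0,0.06,0],[0,0.06,0]], "rot": [[0,0,0],[0,0,0],[0,0,0]]}}

```text
time_s: 62.12
tool_pos: [0.646, -0.0639, 0.0263]
orientation: [-1.571, 0.002, 0.026]
force: [0.6, -0.4, -3.3]
opening: 0.0226
```

Call:
{"op": "play_rows", "data": {"hand": [1,0.7,0.55,0.55,0.55,0.55,0.55,0.55,0.55], "delta_pos": [[0,0.03,0],[0,0.03,0],[0,0.03,0],[0,0.03,0],[0,-0.8,0],[0,-2,0],[0,-4,0],[0,-5,0],[0,-5,0]], "rot": [[0,0,0],[0,0,0],[0,0,0],[0,0,0],[0,0,0],[0,0,0],[0,0,0],[0,0,0],[0,0,0]]}}

```text
time_s: 63.25
tool_pos: [0.6479, -0.0643, 0.155]
orientation: [-1.573, -0.004, 0.026]
force: [-0.7, -0.0, -0.9]
opening: 0.0387
```

Run:
```python
from plan import *
s=env.state(); print(s["time_s"],s["tool_pos"],s["force"],s["opening"])
k=env.get_calibration("wrist"); im,d=env.get_image("wrist"); cv2.imwrite("pics/cc_wrist.png",im[:,:,::-1])
P=pts("wrist",d,k); hsv=cv2.cvtColor(im,cv2.COLOR_RGB2HSV)
red=((hsv[...,0]<8)|(hsv[...,0]>172))&(hsv[...,1]>130)&(hsv[...,2]>50)
A=P[red&(P[...,2]>.037)&(P[...,2]<.05)&(abs(P[...,0]-.645)<.03)]; print(len(A),cv2.minAreaRect(A[:,:2].astype(np.float32)),A[:,2].mean(),np.polyfit(A[:,1],A[:,2],1))
im,d=env.get_image("scene"); cv2.imwrite("pics/cc_scene.png",im[:,:,::-1])
Q=pts("scene",d)
M=(Q[...,2]>.2)&(Q[...,2]<.24)&(np.hypot(Q[...,0]-.446,Q[...,1]+.263)<.027); A=Q[M]; print("knob z",np.percentile(A[:,2],[50,80,90,97]).round(4))
d0=np.load("a_scene.npy");Q=pts("scene",d0);M=(Q[...,2]>.2)&(Q[...,2]<.24)&(np.hypot(Q[...,0]-.446,Q[...,1]+.263)<.027); A=Q[M]; print("knob z start",np.percentile(A[:,2],[50,80,90,97]).round(4))
```

```text
63.25 [ 0.64791974 -0.06427183  0.15498133] [-0.70182306 -0.02496391 -0.93532472] 0.03869610784628996
2157 ((0.6451496481895447, -0.05717192217707634), (0.02320881374180317, 0.05877722054719925), 0.5738000273704529) 0.04238122424236212 [-0.00925268  0.04186679]
knob z [0.2172 0.2226 0.2236 0.2243]
knob z start [0.2198 0.2274 0.2281 0.229 ]
```

View pics/cc_wrist.png

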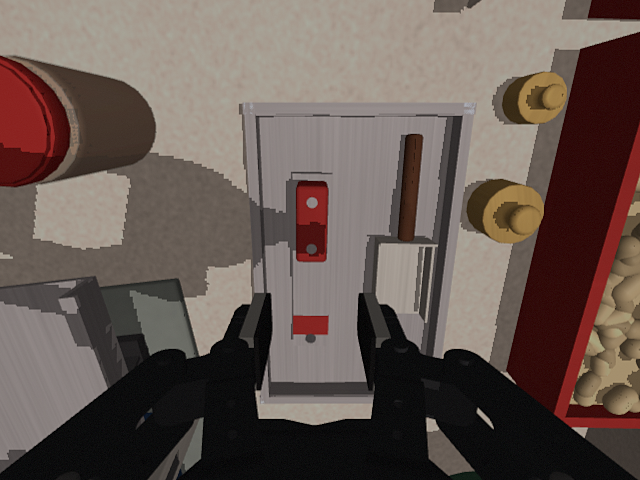

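View pics/cc_scene.png

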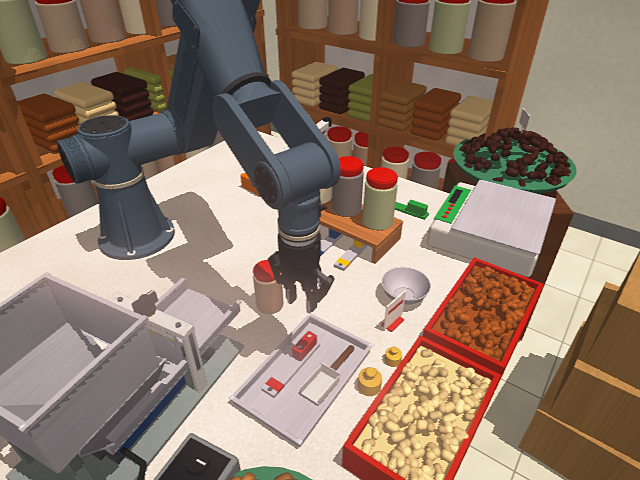

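Run:
```python
from plant import env
s=env.state(); print(s["time_s"],s["dq"].round(3))
print(env.sign_off())
```

```text
63.35 [-0.     0.031  0.02   0.001  0.001 -0.001]
the job is handed in; nothing more can be done
None
```

I set the gate on the red gauge, drew the blade out against the drag, and laid the gauge flat in the wash-up tray. I handed the job in at about 63.4 s of the 72 s allowed. No verdict was reported.

**What I did:**
- I opened the gate fully to its upper stop.
- I pulled the red gauge out by its blade, took it by the handle and slid it about 39 mm past the gate, then let go.
- I wound the knob down until it nipped the blade, pulled the blade out by hand, and placed the gauge on the free side of the tray.

**Last checks:**
- **Gap:** I estimate about 7.4 mm, counting knob turns from the upper stop. The knob ended about 4.6 mm lower than at the start, which agrees within about 0.1 mm. I did not measure the gap directly.
- **Drag:** the pull took about 9 N with almost no downward press from the hand, against roughly 2.5 N expected if the blade were free. That puts the gate force at an estimated 6 N, so it drags without jamming.
- **Gauge:** it lies flat in the tray with both ends inside the walls, and the hand is clear above it.
- **Other things:** in the final pictures the scoop, jar, weights, bowl, price stand and blue and yellow gauges look unmoved. I compared them by eye only.

**What went wrong on the way:**
- I first read "10 to 13 mm at the start" as the screw's travel, when it is the gap. Two early windings therefore never reached the blade. The pull and lift tests showed no contact, so I worked out the reading and wound the knob down further.
- While opening the gate I twisted the knob against its upper stop twice, with up to about 22 Nm at the wrist. Nothing visible came of it.

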